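Lock the rear levelling foot of a stereo microscope stand

ROBOT

A 6-joint arm with a two-finger parallel gripper is mounted at the origin on the work surface. World frame = base frame: x ahead of the robot, y to its left, z up, the work surface at z = 0. Lengths are in mm, angles in rad, forces in N, time in s.
With the tool pointing down it reaches from about 400 to 925 mm from the base axis. Payload 12.5 kg.
Tool frame: the origin (TCP) lies between the finger pads; the fingertips stand 11 mm ahead of it and the grasp point (between the pads) lies 8 mm behind it (env.tip_extent is the distance from the TCP to the fingertips, in mm); x points along the fingers, z is the direction in which the jaws open and shut, and the axes are right-handed (so a half turn about x gives the same grasp; the last joint's range is limited). The gripper opens to 95 mm and grips with 3 to 60 N. Pads are 20 mm wide; open, the fingers measure 119 mm over their backs; the gripper's body (75 mm by 180 mm) begins 59 mm behind the grasp point.
Start: joints at [1.152, 0.491, 1.559, -0, 1.092, -0.106], TCP at [192.31, 594.695, 225.661] pointing down, gripper open.
Joint ranges: [-3.1, 3.1], [-0.84, 2.19], [0.05, 2.79], [-1.13, 4.28], [0.06, 2.93], [-2.69, 2.69]. Speed limits (rad/s): [2.22, 2.22, 2.79, 3.14, 3.14, 3.14].

INTERFACE

Orientations are given as [roll, pitch, yaw] about the fixed x, y, z axes, in that order (R = Rz(yaw) Ry(pitch) Rx(roll)).
In Python, from cell import status, imaging, env gives the robot as it stands. The module is installed in compiled form; this text tells all that it offers.
- The arm moves only by the tool apply_moves, never from a script. Its argument "increments" is a list of rows, each a list of 5 numbers: the closure, from 0 (fully open) to 1 (shut), then the shift along the tool's x, y, z in mm, then the turn about the tool's x in degrees. A call has 1 to 10 rows; each row shifts and turns the commanded pose from where the row before left it, along the tool's axes as they then stand; what a row does not reach is not made up. A row lasts 1/10 s, in which the tool goes at most 50 mm and 8.59 degrees, less where a joint would pass 70% of its speed; a pose out of reach is approached as far as the arm can. A call with a gripper value outside its range is refused whole. The fingers move at their own pace and stop on an object; the grip force is fixed at half the most. Time passes only in rows, so rows that do not move let the fingers close. It gives the time, the measured TCP pose, the force and the opening at its end, in the units of the state.
- status.state(): the state, without advancing time (a new reading comes with each control period).
- imaging.read_camera(name): name is "scene" or "top" or "wrist"; returns a dict with "pixels" (480x640x3 uint8, red, green, blue), "fovy" (degrees; the focal length in pixels is half the picture's height over the tangent of half this angle, whatever the lens; pixels are square), "cx", "cy" (the principal point, pixels), "distortion" ([k1, k2, p1, p2, k3] as OpenCV has them; the pictures are not rectified), "R" (3x3) and "t" (3): a world point X has camera coordinates R X + t. Camera axes: x right, y down, z forward; pixel columns grow to the right and rows downward; lengths in mm; the calibration is good to about 2 mm. A picture is of the moment at which its call begins. There is no depth.
- env.job_done(): hands the job in, once; it reports no verdict.
The state is a dict: "t": time; "joints": joint angles; "qvel": joint speeds; "tau": joint torques, N m; "eef_pos": TCP position; "tcp_rot": TCP orientation; "ft_force": force on the tool from outside, world axes, zero at the start; "moment": the same for the moment, N m; "opening": opening from 0.0 (shut) to 1.0 (fully open).
Only numpy, scipy, OpenCV 4.12 (cv2) and the standard library are available. Lean on these libraries where they do the work, as an engineer would, in place of code of your own. Each camera call takes 0.05 s, during which the arm holds its last target. There are 200 camera calls.

TASK

Lock the rear levelling foot of the microscope stand (at the end of the tail, behind the pole): put the ring of the large yellow spanner right down over the hexagon of its screw, handle on the pole's collar on the side of the pole away from the robot, so that the pole keeps the screw from turning. Then turn the brass jam nut clockwise down onto the stand and tighten it to about 0.9 N m, at least 0.6 and never above 1.3, without losing the screw's setting. Then lift the spanner off and lay it back flat on the blue mat; do not bang or lean on the stand, and leave everything else where it is.

Things in the scene. Friction and masses are not known exactly. Their poses are not given: they have to be found in the camera images.
- stand: White microscope stand, fixed. Origin on the counter (z 0) under the rear levelling screw's axis; z up; +y out along the tail, so from the screw the pole lies towards -y. Tail: bar 60 mm wide ending in a round lug of 30 mm radius about the screw, top 32 mm above the counter. Base plate: y -120 to -370, x -140 to 90 mm, top at 32 mm. Two similar small feet on its front corners are already locked.
- pole (a point): Point on the axis of the stand's pole, 66 mm above the counter; axes as the stand's, in whose frame it lies at x -29, y -165 mm. Steel pole 30 mm in diameter, 340 mm high, in a round collar 72 mm across with a flat top 60 mm above the counter. White focus carriage, 60 mm square, from 197 mm up; the microscope head is farther towards -y.
- screw_flange (a point): On the levelling screw's axis, on its flange (32 mm across), 60 mm above the counter; turns with the screw. On the flange stands the hexagon, 24 mm across flats to a height of 71 mm, then a lead cone to 17 mm across corners at the top, 77 mm. At screw angle 0 two of its corners point along the stand's y: a handle along -y fits then, level on the collar and 7 mm clear of the pole, on its +x side.
- foot_screw (a joint): Angle of the levelling screw, rad, clockwise from above positive. Starts within 0.03 of 0, its setting; must stay within 0.45. Unheld it turns at 0.22 N m, so the nut cannot be tightened but drags it round. Held by the spanner it gives about 0.2 to 0.33 rad (ring play, gap to the pole) until the handle bears on the pole.
- nut_top (a point): Centre of the jam nut's top, 48.5 mm above the counter; axes turn with the nut. Knurled round brass nut, 45 mm diameter, 16 mm thick, just above the lug (32 mm). Clockwise from above it runs freely (0.04 N m) for an unknown 0.5 to 1.7 rad, then meets the lug. Fitted, the spanner (ring 38 mm wide, shank 10 mm, heights 60 to 72 mm) lies above it: fingers either side can swing about 1.4 rad a grasp.
- jam_nut (a joint): Rad that the nut is turned (clockwise) past meeting the lug: its tightness; 0 at the start. Nothing up to 0.35 N m, then 0.04 rad per N m more: 0.010 at 0.6 N m, 0.022 at 0.9, 0.038 at 1.3 (over-tight). Let go, it springs back to 0.014 at most and stays there by friction.
- spanner: Large ring spanner, steel with yellow grip, 0.30 kg, on the mat. Origin: ring centre, underside; z up; +x along the handle. Ring 38 mm diameter, 12 mm thick, hexagon hole 25.5 mm across flats (corners on the x axis), 1.5 mm chamfers. Shank 10 mm wide to x = 50 mm, grip 14 mm wide, 12 mm thick, to x = 195 mm. Underside flat. Fitted, its origin is at point screw_flange.
- spanner_grip (a point): Middle of the thickness of the spanner's yellow grip, 65 mm from the ring centre along the handle, near the balance point, 6 mm above the underside. Axes as the spanner's.
- mat: Blue tool mat, fixed, 270 mm (x) by 190 mm (y), 4 mm thick; origin: centre of its underside on the counter. The two spanners lie side by side on it, roughly along its x, 90 mm apart, in either order.
- small_spanner: Smaller ring spanner with an red grip, 150 mm long, ring 25 mm across; too small for this screw. Leave it alone. Origin: ring centre, underside; +x along the handle.
- rock: Brown rock specimen, 80 x 60 x 40 mm. Bystander. Origin: centre of its underside.
- petri: Covered petri dish, 93 mm diameter, 16 mm high. Bystander. Origin: centre of its underside.
- petri2: Second covered petri dish, 93 mm diameter, 16 mm high. Bystander. Origin: centre of its underside.
- slide_box: Green slide box, 90 x 200 x 26 mm. Bystander. Origin: centre of its underside.
- reagent: Amber reagent jar, 48 mm diameter, 95 mm high. Bystander. Origin: centre of its underside.
- specimen_jar: Glass specimen jar, 60 mm diameter, 80 mm high. Bystander. Origin: centre of its underside.

How it is judged:
By the outcome, as a careful person would: the job done as asked, in the order asked, and still so for the second after the job is handed in, with the robot touching nothing.
It also fails if it takes over 72 s, if anything falls off the work surface, if the arm or the gripper's body presses on something with over 40 N, if the wrist force passes 120 N, or if a joint passes its speed limit or range.

## Working session

There is one attempt and no reset: what is moved stays moved. The work goes in short steps, Python scripts to look and compute and a tool call to move; the robot and the scene stay as the last step left them, time stands still between calls to the robot, and variables do not carry over. Pictures are saved under pics/ and viewed, about 8 in all and at most 12, crops included, and the job is handed in when it is done.

Besides the shell and the picture viewer there is one more tool, called in YAML: its name, and indented under it one key for each argument. apply_moves: Moves the arm, as the interface text tells. Its arguments: {"type":"object","properties":{"increments":{"type":"array"}},"required":["increments"]}

```bash
mkdir -p pics; cat > h.py <<'E'
import numpy as np, cv2
from cell import status, imaging, env
def shot(name,fn):
    c=imaging.read_camera(name); np.savez('pics/'+fn+'.npz',**{k:np.array(v) for k,v in c.items()})
    cv2.imwrite('pics/'+fn+'.png',c['pixels'][:,:,::-1]); return c
def load(fn): return dict(np.load('pics/'+fn+'.npz'))
def K(c):
    f=240/np.tan(np.radians(float(c['fovy']))/2); return np.array([[f,0,c['cx']],[0,f,c['cy']],[0,0,1.]])
def ray(c,uv,z):
    uv=np.array(uv,float).reshape(-1,1,2)
    n=cv2.undistortPoints(uv,K(c),np.array(c['distortion'],float)).reshape(-1,2)
    d=np.c_[n,np.ones(len(n))]@np.array(c['R']); o=-np.array(c['R']).T@np.array(c['t'])
    return o+d*((z-o[2])/d[:,2])[:,None]
def proj(c,X):
    return cv2.projectPoints(np.array(X,float).reshape(-1,1,3),cv2.Rodrigues(np.array(c['R']))[0],np.array(c['t'],float),K(c),np.array(c['distortion'],float))[0].reshape(-1,2)
E
python3 - <<'E'
from h import *
a=shot('scene','s0');b=shot('top','t0')
print(status.state())
for c in(a,b): print(c['fovy'],c['R'],c['t'],c['distortion'])
E
```

```text
{'t': 0.1, 'joints': array([ 1.15240295e+00,  4.91460118e-01,  1.55941607e+00, -1.92548838e-05,
        1.09168531e+00, -1.05591392e-01]), 'qvel': array([ 0.00123691, -0.00226053, -0.00193517,  0.00050494,  0.00065069,
       -0.00120116]), 'tau': array([ 2.39241890e-03, -6.13621902e+01, -2.58604056e+01,  6.93866378e-02,
        4.70067852e-02, -6.14469968e-05]), 'eef_pos': array([192.21831707, 594.48156061, 225.13501428]), 'tcp_rot': array([ 3.05362687,  1.56982733, -1.97155521]), 'ft_force': array([-0.40506533, -0.36408986, -1.00856399]), 'moment': array([-0.0276155 ,  0.01576756, -0.04005697]), 'opening': 0.9973906874814229}
44.40562970630051 [[-0.81636539  0.57732959  0.01543015]
 [ 0.29483384  0.43958186 -0.84843432]
 [-0.49660905 -0.68808308 -0.52907572]] [ 519.45312145  -62.9880363  1590.70112421] [-0.04929763  0.          0.          0.          0.        ]
56.45684325275713 [[-0.02349685 -0.99962621  0.01397639]
 [-0.98437916  0.0206939  -0.17484114]
 [ 0.17448656 -0.01786628 -0.98449745]] [ -83.00731031  559.2118897  1292.57916951] [0.0321213 0.        0.        0.        0.       ]
```

View pics/t0.png

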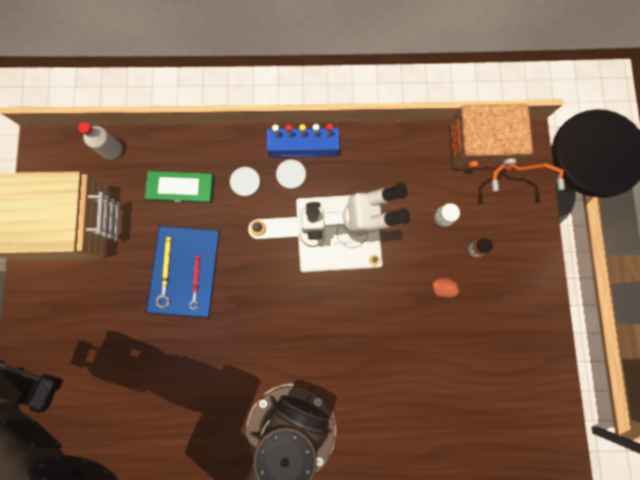

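View pics/s0.png

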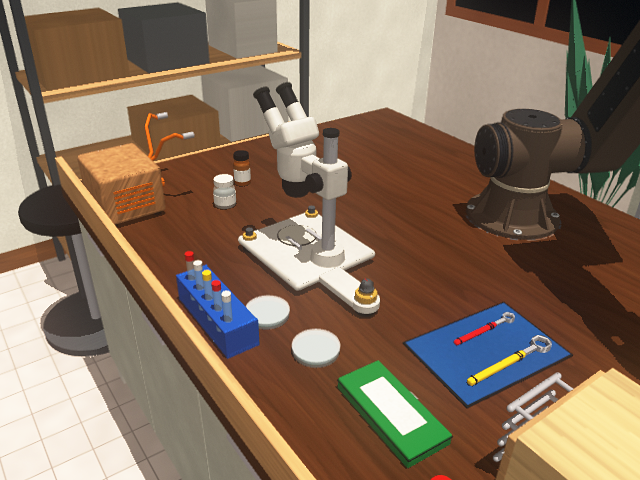

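The top view shows the screw at about (257,228), the pole base near (312,235), the yellow grip from (168,238) to (164,288) and its ring at (162,301). The stand's tail points along world +y. Next I'll measure these.

```bash
python3 - <<'E'
from h import *
t=load('t0');s=load('s0')
def mask(c,lo,hi,box):
    h=cv2.cvtColor(c['pixels'],cv2.COLOR_RGB2HSV); m=cv2.inRange(h,lo,hi); o=np.zeros_like(m); x0,y0,x1,y1=box; o[y0:y1,x0:x1]=m[y0:y1,x0:x1]; return o
def st(m):
    p=np.argwhere(m>0)[:,::-1].astype(float); c=p.mean(0); u,sv,v=np.linalg.svd(p-c,full_matrices=False); q=(p-c)@v[0]; return len(p),c,v[0],c+v[0]*q.min(),c+v[0]*q.max()
for n,c,box in(('t',t,(140,225,225,320)),('s',s,(400,300,575,400))):
    r=st(mask(c,(22,120,100),(34,255,255),box)); print(n,'yellow',r)
    for p in r[1],r[3],r[4]: print(ray(c,p,10).round(1))
    b=st(mask(c,(100,120,40),(125,255,255),box)); print('mat',b[:2],ray(c,b[1],4))
# nut
for n,c,box in(('t',t,(240,210,275,245)),('s',s,(345,270,390,315))):
    r=st(mask(c,(12,110,60),(30,255,255),box)); print(n,'nut',r[:2],ray(c,r[1],45).round(1))
# ring greyish
def big(c,box,k,fn):
    x0,y0,x1,y1=box; return cv2.resize(c['pixels'][y0:y1,x0:x1,::-1],None,fx=k,fy=k,interpolation=cv2.INTER_CUBIC)
A=big(t,(140,215,390,325),3.0,0);B=np.hstack([big(s,(340,260,400,320),6.2,0),big(s,(460,300,560,395),3.78,0)])
w=750; B=B[:, :w] if B.shape[1]>=w else cv2.copyMakeBorder(B,0,0,0,w-B.shape[1],0)
cv2.imwrite('pics/c0.png',np.vstack([A,B])[:600])
print(ray(t,[162,301],10))
E
```

```text
t yellow (187, array([166.2513369, 260.4973262]), array([-0.08501408,  0.99637975]), array([168.17686811, 237.92976794]), array([164.32171969, 283.11277306]))
[[501.1 371.8  10. ]]
[[570.7 368.5  10. ]]
[[432.7 374.9  10. ]]
mat (4270, array([184.25456674, 270.43091335])) [[470.24175759 318.43000624   4.        ]]
s yellow (435, array([495.14482759, 367.47356322]), array([-0.88086543,  0.47336677]), array([524.34524619, 351.78160017]), array([467.24945959, 382.46420735]))
[[503.8 371.9  10. ]]
[[424.4 376.   10. ]]
[[574.8 368.3  10. ]]
mat (7312, array([483.1083151 , 351.74234136])) [[484.18318919 326.461781     4.        ]]
t nut (82, array([258.57317073, 228.20731707])) [[588.4  88.3  45. ]]
s nut (269, array([364.37918216, 297.10408922])) [[601.  104.1  45. ]]Traceback (most recent call last):
  File "<stdin>", line 17, in <module>
    return _nx.concatenate(arrs, 1, dtype=dtype, casting=casting)
           ~~~~~~~~~~~~~~~^^^^^^^^^^^^^^^^^^^^^^^^^^^^^^^^^^^^^^^
ValueError: all the input array dimensions except for the concatenation axis must match exactly, but along dimension 0, the array at index 0 has size 372 and the array at index 1 has size 359
```

```bash
cat >> h.py <<'E'
from scipy.spatial.transform import Rotation as Ro
def pose():
    s=status.state(); return s['eef_pos'],Ro.from_euler('xyz',s['tcp_rot']).as_matrix(),s
def rel(p,ang=None):
    """shift in tool axes to world p, and turn (deg, about tool x) to bring tool z to heading ang (deg, mod 180)"""
    e,R,s=pose(); d=R.T@(np.array(p)-e); a=None
    z=np.degrees(np.arctan2(R[1,2],R[0,2]))
    if ang is not None:
        a=-((ang-z+90)%180-90)   # tool x down: +turn lowers heading
    print('pos',e.round(1),'z-heading',round(z,2),'tilt',R[:,0].round(3),'j',s['joints'].round(2),'shift',d.round(1),'turn',a)
E
python3 - <<'E'
from h import *
c=shot('wrist','w0')
print(pose()[1].round(3)); rel([470,374,225],90-2.7)
print(c['fovy'],c['distortion'],'cam rel tcp',pose()[1].T@(-c['R'].T@c['t']-pose()[0]),(c['R']@pose()[1]).round(2))
E
```

```text
[[-0.    -0.951  0.308]
 [-0.001  0.308  0.951]
 [-1.     0.    -0.001]]
pos [192.2 594.5 225.2] z-heading 72.08 tilt [-0.    -0.001 -1.   ] j [ 1.15  0.49  1.56  0.    1.09 -0.11] shift [ 3.000e-01 -3.322e+02 -1.244e+02] turn -15.223849166488492
63.82014370095367 [-0.08531824  0.          0.          0.          0.        ] cam rel tcp [-158.69428866   70.82249546   -0.21661355] [[ 0.    0.    1.  ]
 [-0.25 -0.97  0.  ]
 [ 0.97 -0.25 -0.  ]]
```

apply_moves:
  increments:
    - [0,0,-38,-16.6,0]
    - [0,0,-38,-16.6,0]
    - [0,0,-38,-16.6,0]
    - [0,0,-38,-16.6,0]
    - [0,0,-38,-16.6,0]
    - [0,0,-38,-16.6,0]
    - [0,0,-38,-16.6,0]
    - [0,0,-38,-16.6,0]
    - [0,0,0,0,-7.6]
    - [0,0,0,0,-7.6]

```text
t: 1.15
eef_pos: [441.6, 373.7, 225.3]
tcp_rot: [2.074, 1.57, -2.683]
ft_force: [0.0, 0.9, -0.6]
opening: 1.0
```

apply_moves:
  increments:
    - [0,0,0,0,0]

```text
t: 1.25
eef_pos: [440.9, 374.4, 225.4]
tcp_rot: [2.144, 1.57, -2.615]
ft_force: [0.3, -0.8, -0.3]
opening: 1.0
```

```bash
python3 - <<'E'
from h import *
c=shot('wrist','w1'); rel([440,374,225],87.3)
h=cv2.cvtColor(c['pixels'],cv2.COLOR_RGB2HSV); m=cv2.inRange(h,(22,120,100),(34,255,255))
p=np.argwhere(m>0)[:,::-1].astype(float); W=ray(c,p,12+4)[:,:2]; q=W.mean(0);v=np.linalg.svd(W-q,full_matrices=False)[2][0]; v*=np.sign(v[0]); 
t=(W-q)@v; print(len(p),q,v,np.degrees(np.arctan2(v[1],v[0])),q+v*t.min(),q+v*t.max())
E
```

```text
pos [440.7 374.7 225.5] z-heading 87.1 tilt [-0. -0. -1.] j [ 0.59  0.42  1.68  0.    1.04 -0.93] shift [ 0.5  0.7 -0.7] turn -0.19552310973490705
857 [474.74928664 365.06128335] [ 0.20058689 -0.97967591] -78.42871888985653 [429.84771076 584.36271153] [526.38315421 112.87902293]
```

View pics/w1.png

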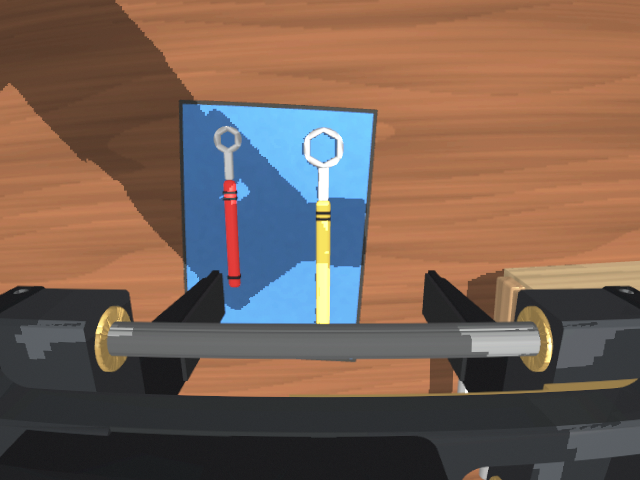

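The ring is at (323,148) and the handle runs straight down the picture between the open fingers. The black band of the grip is at (323,210).

```bash
python3 - <<'E'
from h import *
c=load('w1')
h=cv2.cvtColor(c['pixels'],cv2.COLOR_RGB2HSV)
# ring: blue hole inside
b=cv2.inRange(h,(95,80,40),(125,255,255)); roi=b[128:170,300:348]
n,l,s,ce=cv2.connectedComponentsWithStats((roi>0).astype(np.uint8),connectivity=4); print(s,ce+[300,128])
y=cv2.inRange(h,(22,120,100),(34,255,255))[195:325,300:345]; p=np.argwhere(y>0)[:,::-1]+[300,195.]
W=ray(c,p,14)[:,:2];q=W.mean(0);v=np.linalg.svd(W-q,full_matrices=False)[2][0];v*=np.sign(v[0]);t=(W-q)@v
print(len(p),q,np.degrees(np.arctan2(v[1],v[0])),q+v*t.min())
for uv in ([323,148],[323,129],[323,167],[304,148],[342,148]): print(uv,ray(c,uv,16).round(1))
E
```

```text
[[  4   0  40  42 702]
 [  0   0  18  42 328]
 [ 29   0  19  42 359]
 [ 10   5  27  30 627]] [[323.29202279 148.23646724]
 [304.73170732 149.95121951]
 [342.00278552 149.83844011]
 [322.9569378  147.26953748]]
813 [470.73883386 371.25250929] -5.391285095913988 [427.14093104 375.36703393]
[323, 148] [[377.  376.6  16. ]]
[323, 129] [[359.8 377.4  16. ]]
[323, 167] [[394.6 375.8  16. ]]
[304, 148] [[376.2 358.9  16. ]]
[342, 148] [[377.8 394.3  16. ]]
```

Ring centre is (377, 376.6), handle heading is about −3°, and the grip starts at 50 mm, as it should. I'll descend to the grip point at (442, 373) with the TCP at z 16.5.

apply_moves:
  increments:
    - [0,35,-1.2,-1.5,0]
    - [0.2,40,0,0,0]
    - [0.3,40,0,0,0]
    - [0.4,40,0,0,0]
    - [0.4,30,0,0,0]
    - [0.4,18,0,0,0]
    - [0.4,6,0,0,0]
    - [0.4,0,0,0,0]
    - [0.8,0,0,0,0]
    - [1,0,0,0,0]

```text
t: 2.3
eef_pos: [442.0, 373.6, 17.3]
tcp_rot: [-0.905, 1.57, 0.617]
ft_force: [-0.3, -0.3, 0.3]
opening: 0.486
```

apply_moves:
  increments:
    - [1,0,0,0,0]
    - [1,0,0,0,0]
    - [1,0,0,0,0]

```text
t: 2.6
eef_pos: [441.9, 373.3, 16.8]
tcp_rot: [-0.821, 1.57, 0.702]
ft_force: [-0.6, 0.3, 0.7]
opening: 0.236
```

```bash
python3 - <<'E'
from h import *
rel([593,140,117],-5); print(pose()[2]['ft_force'])
E
```

```text
pos [441.9 373.3  16.8] z-heading 87.26 tilt [ 0.  0. -1.] j [ 0.59  0.71  1.84  0.    0.59 -0.94] shift [-100.2 -162.1 -225.8] turn -87.73731046350528
[-0.57273566  0.26590625  0.66590224]
```

apply_moves:
  increments:
    - [1,0,0,0,0]
    - [1,0,0,0,0]
    - [1,0,0,0,0]
    - [1,0,0,0,0]

```text
t: 3.0
eef_pos: [441.9, 373.3, 16.7]
tcp_rot: [-0.64, 1.571, 0.884]
ft_force: [-0.4, 0.5, 1.7]
opening: 0.143
```

apply_moves:
  increments:
    - [1,-10,0,0,0]
    - [1,-30,0,0,0]
    - [1,-40,0,0,8.5]
    - [1,-20,0,0,8.5]
    - [1,0,0,0,8.5]
    - [1,0,0,0,8.5]
    - [1,0,0,0,8.5]
    - [1,0,0,0,8.5]
    - [1,0,0,0,8.5]
    - [1,0,0,0,8.5]

```text
t: 4.0
eef_pos: [441.5, 373.0, 116.9]
tcp_rot: [-2.88, 1.57, -2.55]
ft_force: [0.2, 0.4, -3.4]
opening: 0.147
```

apply_moves:
  increments:
    - [1,0,0,0,8.5]
    - [1,0,0,0,8.5]
    - [1,0,0,0,4.5]
    - [1,0,0,0,0]

```text
t: 4.4
eef_pos: [441.6, 373.1, 116.9]
tcp_rot: [-2.542, 1.57, -2.582]
ft_force: [-0.5, -0.9, -3.7]
opening: 0.144
```

```bash
python3 - <<'E'
from h import *
rel([650,50,130],-3); print(pose()[2]['opening'])
E
```

```text
pos [441.6 373.1 116.9] z-heading -2.28 tilt [-0. -0. -1.] j [0.59 0.56 1.79 0.   0.8  0.63] shift [ -13.1 -314.5  221.1] turn 0.7186321313683521
0.14444149676725224
```

apply_moves:
  increments:
    - [1,-3,-20,14,0]
    - [1,-3,-36,25.5,0]
    - [1,-3,-38,26.5,0]
    - [1,-3,-38,26.5,0]
    - [1,-1,-38,26.5,0]
    - [1,0,-38,26.5,0]
    - [1,0,-38,26.5,0]
    - [1,0,-38,26.5,0]
    - [1,0,-20,16,0]
    - [1,0,-10,6.5,0]

```text
t: 5.4
eef_pos: [651.4, 48.5, 129.6]
tcp_rot: [-0.901, 1.571, -0.94]
ft_force: [0.5, 1.2, -3.9]
opening: 0.143
```

apply_moves:
  increments:
    - [1,0,0,0,0]
    - [1,0,0,0,0]

```text
t: 5.6
eef_pos: [649.7, 51.8, 129.5]
tcp_rot: [2.84, 1.57, 2.803]
ft_force: [-0.7, 0.1, -3.8]
opening: 0.145
```

```bash
python3 - <<'E'
from h import *
c=shot('wrist','w2'); rel([650,50,130],-3)
E
```

```text
pos [649.6  52.2 129.6] z-heading -2.12 tilt [-0.001  0.    -1.   ] j [-0.02  0.63  1.58  0.    0.93  0.02] shift [-0.4 -2.1  0.4] turn 0.8797443942360701
```

View pics/w2.png

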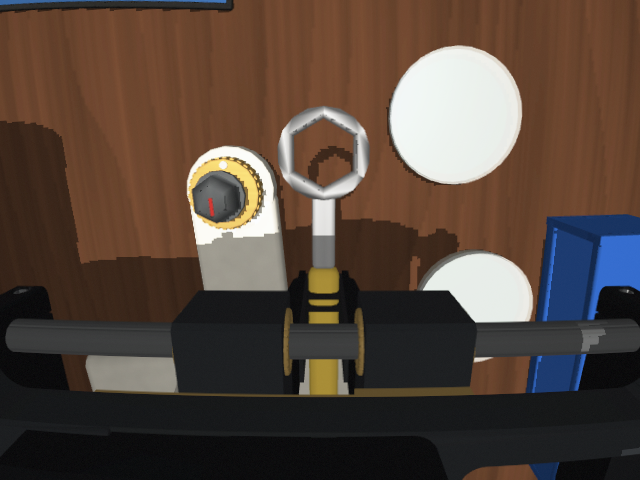

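```bash
python3 - <<'E'
from h import *
c=load('w2'); I=c['pixels'][:,:,::-1]
cv2.imwrite('pics/c2.png',cv2.resize(I[135:300,175:375],None,fx=4,fy=3.6*4/3.6,interpolation=cv2.INTER_CUBIC)[:600])
h=cv2.cvtColor(c['pixels'],cv2.COLOR_RGB2HSV)
m=np.zeros(h.shape[:2],np.uint8); m[140:245,180:285]=cv2.inRange(h,(14,90,60),(32,255,255))[140:245,180:285]
p=np.argwhere(m>0)[:,::-1].astype(float); W=ray(c,p,48.5)[:,:2].astype(np.float32); print('nut',len(p),cv2.minEnclosingCircle(W),W.min(0),W.max(0))
d=((h[:,:,2]<125)&(h[:,:,1]<90)).astype(np.uint8); r=np.zeros_like(d); r[160:228,185:250]=d[160:228,185:250]
n,l,s,ce=cv2.connectedComponentsWithStats(r); i=1+np.argmax(s[1:,4]); print('hex',s[i],ce[i]); p=np.argwhere(l==i)[:,::-1].astype(float); W=ray(c,p,71)[:,:2].astype(np.float32); print(cv2.minEnclosingCircle(W),W.min(0),W.max(0))
# tail edges in rows 245..285 : brightness
g=h[:,:,1]
for y in (215,225,245,260,275,288):
    w=np.where(g[y,150:300]<60)[0]+150; print(y,w.min(),w.max(),ray(c,[[w.min(),y],[w.max(),y]],32).round(1).tolist())
E
```

```text
nut 1964 ((592.5674438476562, 95.7679443359375), 28.638103485107422) [565.1345   69.17797] [616.8949  114.56801]
hex [ 192  171   54   52 2047] [218.86028334 196.05129458]
((590.474853515625, 92.58955383300781), 16.11127471923828) [575.9443   78.48065] [606.3051   107.770355]
215 192 279 [[560.5, 76.2, 32.0], [620.1, 73.8, 32.0]]
225 193 280 [[560.3, 69.2, 32.0], [620.3, 66.9, 32.0]]
245 197 282 [[561.4, 54.9, 32.0], [620.8, 52.7, 32.0]]
260 199 284 [[561.5, 44.0, 32.0], [621.5, 41.9, 32.0]]
275 201 299 [[561.6, 32.8, 32.0], [631.3, 30.4, 32.0]]
288 204 299 [[562.5, 22.9, 32.0], [630.8, 20.6, 32.0]]
```

View pics/c2.png

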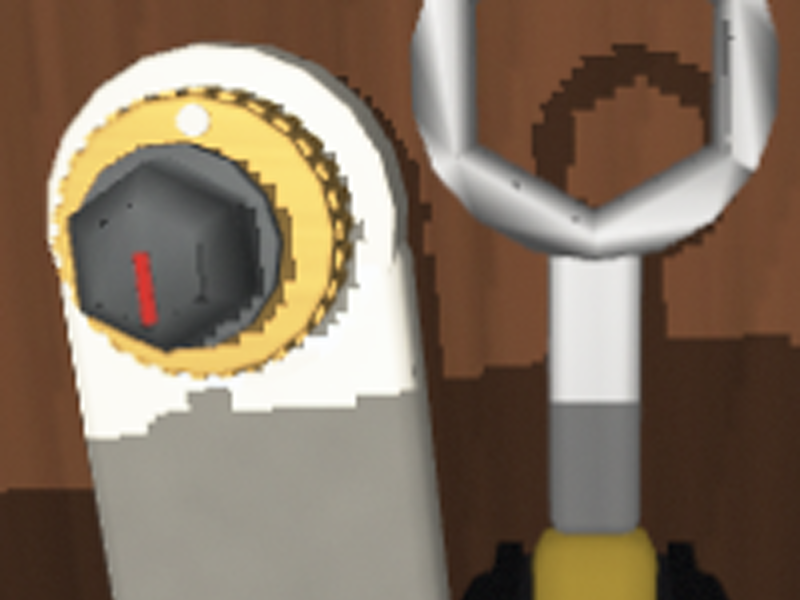

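```bash
python3 - <<'E'
from h import *
c=load('w2')
f=lambda P: np.array(P)/4.0+[175,135]-0.375
hx=ray(c,f([(150,163),(72,212),(85,315),(165,350),(243,295),(245,200)]),71)[:,:2]
print('hex corners',hx.round(1).tolist(),hx.mean(0),'radii',np.linalg.norm(hx-hx.mean(0),axis=1).round(1))
a=hx-hx.mean(0); print('angles mod60',(np.degrees(np.arctan2(a[:,1],a[:,0]))%60).round(1))
r=ray(c,f([(140,255),(150,325)]),77)[:,:2]; print('red',r, np.degrees(np.arctan2(*(r[1]-r[0])[::-1])))
# ring: hsv low-sat bright region
h=cv2.cvtColor(c['pixels'],cv2.COLOR_RGB2HSV)
m=(h[:,:,1]<50).astype(np.uint8); r=np.zeros_like(m); r[95:290,272:376]=m[95:290,272:376]
n,l,s,ce=cv2.connectedComponentsWithStats(r); i=1+np.argmax(s[1:,4]); print(s[i])
ring=(l==i)&(np.arange(480)[:,None]<185)
p=np.argwhere(ring)[:,::-1].astype(float)
for z in (123,128.9):
    W=ray(c,p,z)[:,:2].astype(np.float32); print('ring',z,cv2.minEnclosingCircle(W))
for y in (205,215,225,235,245,255):
    w=np.where(l[y]==i)[0]; print(y,w.min(),w.max(),ray(c,[(w.min()+w.max())/2,y],128)[0].round(2))
print(-c['R'].T@c['t'])
E
```

```text
hex corners [[588.6, 105.3], [576.6, 98.9], [576.8, 84.0], [587.9, 78.4], [600.1, 86.0], [601.6, 99.5]] [588.5965907   92.03917082] radii [13.3 13.8 14.3 13.6 13.  15. ]
angles mod60 [30.1 30.1 34.1 27.3 32.3 30. ]
red [[587.59456144  93.18979805]
 [587.95372438  83.26956493]] -87.92650678775748
[ 278  106   91  162 5255]
ring 123 ((651.54052734375, 116.44054412841797), 19.660297393798828)
ring 128.9 ((651.5523071289062, 116.63656616210938), 18.958587646484375)
205 312 335 [650.97  95.41 128.  ]
215 312 334 [650.6   91.14 128.  ]
225 312 334 [650.44  86.82 128.  ]
235 312 334 [650.27  82.44 128.  ]
245 312 334 [650.11  78.   128.  ]
255 312 334 [649.94  73.5  128.  ]
[651.87193115 121.93325505 288.29906875]
```

The hex centre is (588.7, 92.0), with corner radii of about 13.9 as they should be. The ring centre is (651.5, 116.6), radius 19. The red mark and the tail point at a heading of about −87.8°, while the handle is at −92.1°. I'll turn by −4.3° and hover over the screw.

apply_moves:
  increments:
    - [1,0,0,0,-2.2]
    - [1,0,0,0,-2.1]
    - [1,0,-3,-8,0]
    - [1,0,-5,-13,0]
    - [1,0,-5,-13,0]
    - [1,0,-5,-13,0]
    - [1,5,-3,-8,0]
    - [1,10,-1.2,-3.9,0]
    - [1,15,0,0,0]
    - [1,5,0,0,0]

```text
t: 6.65
eef_pos: [591.7, 26.9, 92.9]
tcp_rot: [2.986, 1.569, 3.022]
ft_force: [-0.3, -0.0, -3.9]
opening: 0.144
```

apply_moves:
  increments:
    - [1,0,0,0,0]
    - [1,0,0,0,0]

```text
t: 6.85
eef_pos: [592.6, 26.7, 94.6]
tcp_rot: [1.209, 1.571, 1.246]
ft_force: [-0.7, -0.5, -3.2]
opening: 0.145
```

```bash
python3 - <<'E'
from h import *
c=shot('wrist','w3'); rel([591.7,27.6,80],2.2)
cv2.imwrite('pics/c3.png',cv2.resize(c['pixels'][80:290,225:425,::-1],None,fx=3,fy=3,interpolation=cv2.INTER_CUBIC)[:600])
h=cv2.cvtColor(c['pixels'],cv2.COLOR_RGB2HSV)
for nm,X in (('hex77',[588.7,92,77]),('hex71',[588.7,92,71]),('ring u',[588.8,92,pose()[0][2]-12.7]),('ring t',[588.8,92,pose()[0][2]-.7])): print(nm,(proj(c,X)-[225,80])*3)
E
```

```text
pos [592.7  26.7  94.9] z-heading 2.08 tilt [ 0.001  0.    -1.   ] j [-0.07  0.6   1.76  0.    0.77 -0.1 ] shift [14.9  0.9 -1. ] turn -0.11654905840779861
hex77 [[287.20667808 213.98037387]]
hex71 [[287.42016099 212.8813382 ]]
ring u [[287.69975409 215.01495428]]
ring t [[287.24798564 217.60848523]]
```

View pics/c3.png

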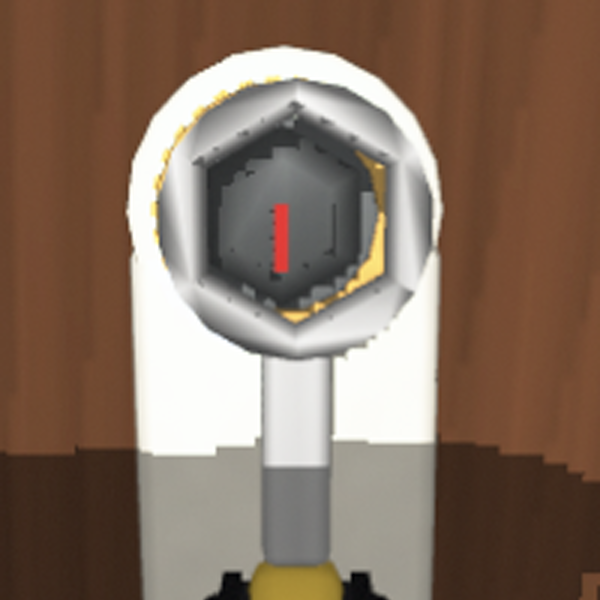

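apply_moves:
  increments:
    - [1,0,1,-2,0]
    - [1,3,0,0,0]
    - [1,4,0,0,0]
    - [1,3,0,0,0]
    - [1,2,0,0,0]
    - [1,0,0,0,0]

```text
t: 7.5
eef_pos: [590.3, 27.5, 82.2]
tcp_rot: [2.846, 1.57, 2.883]
ft_force: [-0.1, -0.3, -3.1]
opening: 0.143
```

apply_moves:
  increments:
    - [1,2,0,0,0]
    - [1,2,0,0,0]
    - [1,0,0,0,0]

```text
t: 7.8
eef_pos: [590.3, 27.5, 78.4]
tcp_rot: [2.884, 1.57, 2.92]
ft_force: [-0.1, 0.3, -3.3]
opening: 0.146
```

apply_moves:
  increments:
    - [1,2,0,0,0]
    - [1,2,0,0,0]
    - [1,1,0,0,0]
    - [1,0,0,0,0]

```text
t: 8.2
eef_pos: [590.3, 27.5, 73.4]
tcp_rot: [2.747, 1.57, 2.783]
ft_force: [-0.2, 0.7, -3.1]
opening: 0.144
```

apply_moves:
  increments:
    - [1,0.6,0,0,0]
    - [1,0,0,0,0]

```text
t: 8.4
eef_pos: [590.4, 27.5, 73.0]
tcp_rot: [1.807, 1.571, 1.843]
ft_force: [0.3, -0.1, -3.4]
opening: 0.146
```

```bash
python3 - <<'E'
from h import *
c=shot('wrist','w4'); rel([590.3,27.5,72.7],2.2); print(pose()[2]['moment'],pose()[2]['ft_force'])
cv2.imwrite('pics/c4.png',cv2.resize(c['pixels'][80:290,225:425,::-1],None,fx=3,fy=3,interpolation=cv2.INTER_CUBIC)[:600])
E
```

```text
pos [590.4  27.5  73. ] z-heading 2.08 tilt [ 0.  0. -1.] j [-0.07  0.63  1.78  0.    0.73 -0.1 ] shift [ 0.3 -0.  -0.1] turn -0.12096239367402006
[-0.12977835  0.07527951  0.01638668] [ 0.20315007 -0.14554875 -2.44658744]
```

View pics/c4.png

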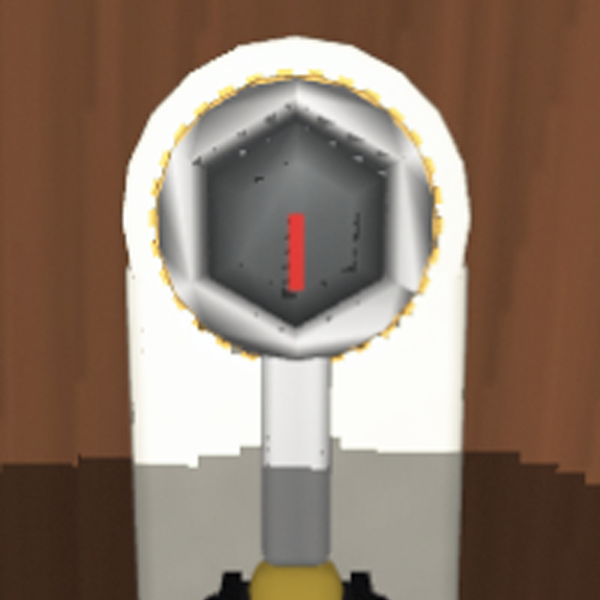

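The picture shows the ring seated over the hex, concentric with it at crop (297,217), and the red mark in line with the shank. I'll release the spanner and go up.

apply_moves:
  increments:
    - [0.5,0,0,0,0]
    - [0.5,0,0,0,0]
    - [0.4,0,0,0,0]
    - [0.4,0,0,0,0]
    - [0.3,-5,0,0,0]
    - [0.2,-20,0,0,0]
    - [0,-35,0,0,0]
    - [0,-20,0,0,0]
    - [0,0,0,0,0]

```text
t: 9.35
eef_pos: [591.6, 27.5, 156.1]
tcp_rot: [-0.086, 1.566, -0.049]
ft_force: [-0.4, 0.3, -0.9]
opening: 0.845
```

```bash
python3 - <<'E'
from h import *
rel([587.8,91.9,125],44); s=pose()[2]; print(s['opening'],s['ft_force'],s['moment'])
E
```

```text
pos [591.6  27.5 156.1] z-heading 2.08 tilt [ 0.005 -0.    -1.   ] j [-0.07  0.52  1.72  0.    0.9  -0.1 ] shift [31.1 64.5 -1.6] turn -41.915186033824966
0.8449725007952524 [-0.44771869  0.32490406 -0.92782547] [-0.08117304  0.01612088  0.06939693]
```

apply_moves:
  increments:
    - [0,0,15,0,0]
    - [0,0,25,-0.3,0]
    - [0,0,18,0,-5]
    - [0,0,6.5,0,-7]
    - [0,10,0,0,-7.5]
    - [0,10,0,0,-7.5]
    - [0,8,0,0,-7.5]
    - [0,0,0,0,-7.5]
    - [0,0,0,0,0]
    - [0,0,0,0,0]

```text
t: 10.35
eef_pos: [586.8, 92.5, 124.3]
tcp_rot: [2.295, 1.57, 3.061]
ft_force: [-0.3, 0.0, 0.4]
opening: 1.0
```

```bash
python3 - <<'E'
from h import *
c=shot('wrist','w5'); rel([587.8,91.9,45],44); s=pose()[2]; print(s['opening'],s['ft_force'],s['moment'])
print(proj(c,[[587.8,91.9,77],[587.8,91.9,48.5]]))
E
```

```text
pos [586.9  92.4 124.6] z-heading 43.89 tilt [-0.001  0.    -1.   ] j [ 0.04  0.56  1.74  0.    0.84 -0.72] shift [79.6 -1.   0.3] turn -0.1117282064519145
0.9970622595556569 [ 0.0874424  -0.67575232  0.17801804] [-0.00636272  0.00349985 -0.02142916]
[[324.66634672 271.01344272]
 [324.558886   256.26022445]]
```

View pics/w5.png

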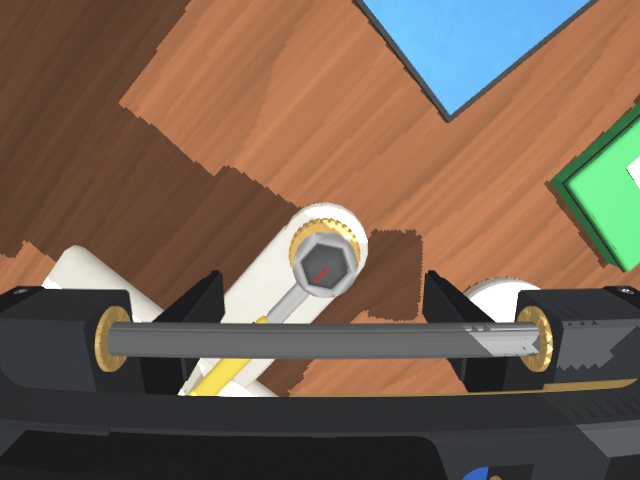

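The view shows the ring and screw at (325,265) between the open fingers, at most about 1 mm from the prediction, so I'll go straight down.

apply_moves:
  increments:
    - [0,15,0,0,0]
    - [0,25,0,0,0]
    - [0,20,0,0,0]
    - [0.2,12,0,0,0]
    - [0.3,5,0,0,0]
    - [0.4,2,0,0,0]
    - [0.45,0,0,0,0]
    - [0.5,0,0,0,0]
    - [0.55,0,0,0,0]
    - [0.6,0,0,0,0]

```text
t: 11.4
eef_pos: [587.5, 92.0, 46.5]
tcp_rot: [-0.571, 1.57, 0.198]
ft_force: [3.1, 3.3, 2.4]
opening: 0.467
```

apply_moves:
  increments:
    - [0.7,0,0,0,0]
    - [0.7,0,0,0,0]
    - [0.7,0,0,0,0]

```text
t: 11.7
eef_pos: [587.6, 92.0, 46.4]
tcp_rot: [-0.578, 1.57, 0.191]
ft_force: [2.2, 2.6, 5.7]
opening: 0.464
```

```bash
python3 - <<'E'
from h import *
rel([587.8,91.9,45],44); s=pose()[2]; print(s['opening'],s['ft_force'],s['moment'])
E
```

```text
pos [587.6  92.   46.4] z-heading 44.08 tilt [ 0.001  0.    -1.   ] j [ 0.04  0.68  1.79  0.    0.68 -0.73] shift [ 1.4 -0.2  0.1] turn 0.07828620160606192
0.46426198548626685 [2.20270287 2.63813043 5.65485654] [ 0.31955043 -0.18868105 -0.01938103]
```

apply_moves:
  increments:
    - [1,0,0,0.2,0]
    - [1,0,0,0,4]
    - [1,0,0,0,7]
    - [1,0,0,0,7]
    - [1,0,0,0,6]
    - [1,0,0,0,4]
    - [1,0,0,0,4]
    - [1,0,0,0,0]

```text
t: 12.5
eef_pos: [587.8, 92.2, 46.3]
tcp_rot: [0.014, 1.57, 0.223]
ft_force: [2.3, 2.0, 4.4]
opening: 0.465
```

```bash
cat > st.py <<'E'
from h import *
rel([587.7,92,46],-40); s=pose()[2]; print(s['t'],s['opening'],s['ft_force'].round(1),s['moment'].round(3), s['tau'][5])
E
python3 st.py
```

```text
pos [587.8  92.2  46.3] z-heading 12.01 tilt [ 0.001  0.    -1.   ] j [ 0.04  0.68  1.79  0.    0.68 -0.17] shift [ 0.3 -0.1 -0.1] turn 52.01321501849442
12.5 0.4649211707860479 [2.3 2.  4.4] [ 0.338 -0.408 -0.046] 0.9701118618249893
```

apply_moves:
  increments:
    - [1,0,0,0,3]
    - [1,0,0,0,3]
    - [1,0,0,0,3]
    - [1,0,0,0,0]

```text
t: 12.9
eef_pos: [587.8, 92.1, 46.2]
tcp_rot: [0.134, 1.57, 0.189]
ft_force: [2.9, 2.1, 3.7]
opening: 0.463
```

```bash
python3 st.py
```

```text
pos [587.8  92.1  46.2] z-heading 3.14 tilt [ 0.001  0.    -1.   ] j [ 0.04  0.68  1.79  0.    0.68 -0.01] shift [ 0.2 -0.1 -0.1] turn 43.13760838990138
12.9 0.46347928722956927 [2.9 2.1 3.7] [ 0.354 -0.509 -0.038] 0.7096495293080807
```

apply_moves:
  increments:
    - [1,0,0,0,3]
    - [1,0,0,0,3]
    - [1,0,0,0,0]

```text
t: 13.2
eef_pos: [587.8, 92.2, 46.2]
tcp_rot: [0.227, 1.57, 0.177]
ft_force: [3.7, 3.2, 4.3]
opening: 0.467
```

```bash
python3 st.py
```

```text
pos [587.8  92.2  46.2] z-heading -2.82 tilt [ 0.001  0.    -1.   ] j [0.04 0.68 1.79 0.   0.68 0.09] shift [ 0.2 -0.2 -0.1] turn 37.18024799473054
13.2 0.46665989169779415 [3.7 3.2 4.3] [ 0.398 -0.634  0.001] 0.7050606608390808
```

apply_moves:
  increments:
    - [1,0,0.3,0.4,3]
    - [1,0,0,0,3]
    - [1,0,0,0,3]
    - [1,0,0,0,0]

```text
t: 13.6
eef_pos: [588.0, 92.3, 46.1]
tcp_rot: [0.265, 1.57, 0.059]
ft_force: [2.5, 2.1, 3.9]
opening: 0.467
```

```bash
python3 st.py
```

```text
pos [588.   92.3  46.1] z-heading -11.8 tilt [ 0.  0. -1.] j [0.04 0.68 1.79 0.   0.68 0.25] shift [ 0.1 -0.3 -0.2] turn 28.20444072176352
13.6 0.4673215618655287 [2.5 2.1 3.9] [ 0.133 -0.528 -0.052] 0.7077035866677761
```

apply_moves:
  increments:
    - [1,0,0,0,3]
    - [1,0,0,0,3]
    - [1,0,0,0,3]
    - [1,0,0,0,0]

```text
t: 14.0
eef_pos: [588.0, 92.3, 46.1]
tcp_rot: [0.434, 1.57, 0.071]
ft_force: [4.1, 0.8, 4.0]
opening: 0.465
```

```bash
python3 st.py
```

```text
pos [588.   92.3  46.1] z-heading -20.78 tilt [ 0.001  0.    -1.   ] j [0.04 0.68 1.79 0.   0.68 0.41] shift [ 0.1 -0.4 -0.2] turn 19.216979487353257
14.0 0.4646026130708837 [4.1 0.8 4. ] [ 0.052 -0.563  0.015] 0.7074018381536007
```

apply_moves:
  increments:
    - [1,0,0,0.4,3]
    - [1,0,0,0,3]
    - [1,0,0,0,3]
    - [1,0,0,0,0]

```text
t: 14.4
eef_pos: [588.1, 92.2, 46.1]
tcp_rot: [2.17, 1.571, 1.651]
ft_force: [3.0, 0.8, 3.6]
opening: 0.464
```

```bash
python3 st.py
```

```text
pos [588.1  92.2  46.1] z-heading -29.77 tilt [-0.  0. -1.] j [0.04 0.68 1.79 0.   0.68 0.56] shift [ 0.1 -0.4 -0.3] turn 10.225935646249212
14.4 0.46361454342350733 [3.  0.8 3.6] [ 0.167 -0.42  -0.069] 0.7063146494328976
```

apply_moves:
  increments:
    - [1,0,0,0,3]
    - [1,0,0,0,3]
    - [1,0,0,0,2]
    - [1,0,0,0,0]

```text
t: 14.8
eef_pos: [588.1, 92.2, 46.0]
tcp_rot: [1.575, 1.571, 0.916]
ft_force: [2.9, 1.6, 3.8]
opening: 0.463
```

```bash
python3 st.py
```

```text
pos [588.1  92.2  46. ] z-heading -37.75 tilt [ 0.  0. -1.] j [0.04 0.68 1.79 0.   0.68 0.7 ] shift [ 0.  -0.4 -0.2] turn 2.251834942804095
14.8 0.4629890467271119 [2.9 1.6 3.8] [ 0.159 -0.379 -0.009] 0.48036184161901474
```

apply_moves:
  increments:
    - [0.35,0,0,0,0]
    - [0.35,0,0,0,0]
    - [0.35,0,0,0,0]
    - [0.35,0,0,0,-4]
    - [0.35,0,0,0,-7]
    - [0.35,0,0,0,-8.5]
    - [0.35,0,0,0,-8.5]
    - [0.35,0,0,0,-8.5]
    - [0.35,0,0,0,-8.5]
    - [0.35,0,0,0,-8.5]

```text
t: 15.8
eef_pos: [587.7, 92.1, 45.7]
tcp_rot: [2.894, 1.57, -3.11]
ft_force: [0.1, 1.2, -0.5]
opening: 0.651
```

apply_moves:
  increments:
    - [0.35,0,0,0,-8.5]
    - [0.35,0,0,0,-8.5]
    - [0.35,0,0,0,-8.5]
    - [0.35,0,0,0,-3]
    - [0.35,0,0,0,0]

```text
t: 16.3
eef_pos: [587.8, 92.1, 45.8]
tcp_rot: [2.379, 1.57, -3.134]
ft_force: [-1.0, 0.8, -0.4]
opening: 0.647
```

```bash
python3 st.py
```

```text
pos [587.8  92.1  45.8] z-heading 44.15 tilt [-0.001 -0.    -1.   ] j [ 0.04  0.68  1.79  0.    0.68 -0.73] shift [-0.2 -0.1 -0.1] turn 84.15398407792706
16.3 0.6468239093483599 [-1.   0.8 -0.4] [-0.04   0.02  -0.018] -0.9219363145530224
```

apply_moves:
  increments:
    - [1,0,0,0,0]
    - [1,0,0,0,0]
    - [1,0,0,0,0]
    - [1,0,0,0,0]
    - [1,0,0,0,0]
    - [1,0,0,0,0]
    - [1,0,0,0,3]
    - [1,0,0,0,3]
    - [1,0,0,0,2]
    - [1,0,0,0,0]

```text
t: 17.3
eef_pos: [588.0, 92.2, 46.0]
tcp_rot: [2.929, 1.571, -2.725]
ft_force: [-1.1, -0.6, 0.7]
opening: 0.46
```

```bash
python3 st.py
```

```text
pos [588.   92.2  46. ] z-heading 36.07 tilt [-0. -0. -1.] j [ 0.04  0.68  1.79 -0.    0.68 -0.58] shift [ 0.   0.  -0.4] turn 76.07112625256664
17.3 0.460380856865764 [-1.1 -0.6  0.7] [-0.218  0.204  0.143] 0.6747825443744659
```

apply_moves:
  increments:
    - [1,0,0,0,2]
    - [1,0,0,0,2]
    - [1,0,0,0,0]

```text
t: 17.6
eef_pos: [588.0, 92.2, 46.0]
tcp_rot: [2.92, 1.571, -2.803]
ft_force: [-1.1, -1.3, 1.3]
opening: 0.465
```

```bash
python3 st.py
```

```text
pos [588.   92.2  46. ] z-heading 32.12 tilt [-0. -0. -1.] j [ 0.04  0.68  1.79 -0.    0.68 -0.52] shift [ 0.   0.  -0.4] turn 72.12364118172391
17.6 0.4651161820182181 [-1.1 -1.3  1.3] [-0.297  0.221  0.199] 0.7147467881441116
```

apply_moves:
  increments:
    - [1,0,0,0,2]
    - [1,0,0,0,1]
    - [1,0,0,0,0]

```text
t: 17.9
eef_pos: [588.1, 92.2, 46.0]
tcp_rot: [-2.89, 1.571, -2.381]
ft_force: [-1.6, 0.1, -0.1]
opening: 0.466
```

```bash
python3 st.py
```

```text
pos [588.1  92.2  46. ] z-heading 29.15 tilt [-0. -0. -1.] j [ 0.04  0.68  1.79 -0.    0.68 -0.46] shift [ 0.   0.  -0.4] turn 69.15485212567314
17.9 0.46638729387435013 [-1.6  0.1 -0.1] [-0.268  0.264  0.487] 0.7563180662691593
```

apply_moves:
  increments:
    - [1,0,0,0,2]
    - [1,0,0,0,1]
    - [1,0,0,0,0]

```text
t: 18.2
eef_pos: [588.1, 92.2, 46.0]
tcp_rot: [-2.551, 1.571, -2.095]
ft_force: [-0.2, -0.8, 0.4]
opening: 0.466
```

```bash
python3 st.py
```

```text
pos [588.1  92.2  46. ] z-heading 26.14 tilt [-0. -0. -1.] j [ 0.04  0.68  1.79 -0.    0.68 -0.41] shift [ 0.  -0.  -0.4] turn 66.14355853701169
18.2 0.4659040055206453 [-0.2 -0.8  0.4] [-0.27   0.22   0.717] 0.997038222849369
```

apply_moves:
  increments:
    - [1,0,0,0,1]
    - [1,0,0,0,1]
    - [1,0,0,0,0]

```text
t: 18.5
eef_pos: [588.1, 92.2, 46.0]
tcp_rot: [3.084, 1.571, -2.779]
ft_force: [-1.0, -1.5, 0.2]
opening: 0.465
```

```bash
python3 st.py
```

```text
pos [588.1  92.2  46. ] z-heading 24.07 tilt [-0. -0. -1.] j [ 0.04  0.68  1.79 -0.    0.68 -0.38] shift [ 0.  -0.  -0.4] turn 64.0651670278979
18.5 0.46473619490772505 [-1.  -1.5  0.2] [-0.273  0.19   0.938] 1.1541631445288658
```

apply_moves:
  increments:
    - [1,0,0,0,0]

```text
t: 18.6
eef_pos: [588.1, 92.2, 46.0]
tcp_rot: [2.136, 1.571, 2.556]
ft_force: [-0.9, -1.5, -0.4]
opening: 0.465
```

```bash
python3 st.py; python3 -c "
from h import *
c=shot('top','t1');d=shot('scene','s1')
A=cv2.resize(c['pixels'][190:290,225:345,::-1],None,fx=4,fy=4,interpolation=cv2.INTER_CUBIC);B=cv2.resize(d['pixels'][220:320,300:400,::-1],None,fx=4,fy=4,interpolation=cv2.INTER_CUBIC)
cv2.imwrite('pics/c6.png',np.hstack([A,B])[:,:800])"
```

```text
pos [588.1  92.2  46. ] z-heading 24.1 tilt [-0.  0. -1.] j [ 0.04  0.68  1.79  0.    0.68 -0.38] shift [ 0.  -0.  -0.4] turn 64.10143882424713
18.6 0.46498247029656914 [-0.9 -1.5 -0.4] [-0.26   0.268  0.864] 0.9376785904169083
```

View pics/c6.png

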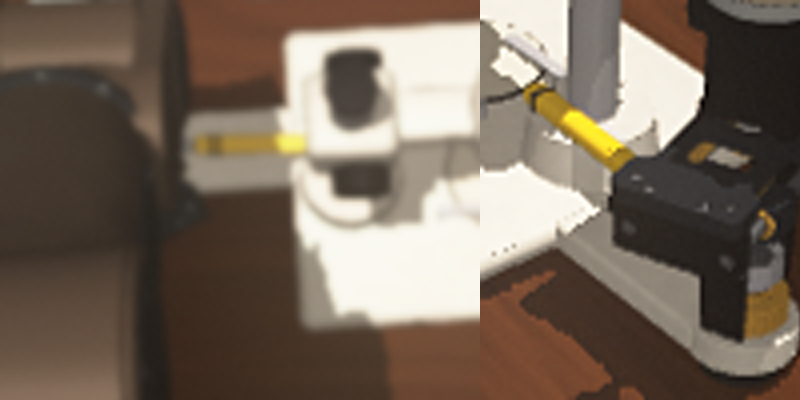

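The scene view shows the handle lying against the far side of the pole on the collar. The torque readings are 0.94 and 0.86 N m. I'll release the nut and rise.

apply_moves:
  increments:
    - [0.5,0,0,0,0]
    - [0.3,0,0,0,0]
    - [0,0,0,0,0]
    - [0,0,0,0,0]
    - [0,0,0,0,0]
    - [0,0,0,0,0]
    - [0,-10,0,0,0]
    - [0,-25,0,0,0]
    - [0,-40,0,0,0]
    - [0,-25,0,0,0]

```text
t: 19.7
eef_pos: [588.6, 92.2, 149.1]
tcp_rot: [-0.32, 1.568, 0.1]
ft_force: [0.2, 0.2, -0.2]
opening: 0.999
```

apply_moves:
  increments:
    - [0,-8,0,0,7.5]
    - [0,0,0,0,7.5]
    - [0,0,0,0,7.5]
    - [0,0,0,0,7.5]
    - [0,0,-15,0,0]
    - [0,0,-25,0,0]
    - [0,0,-18,0,0]
    - [0,0,-6,0,0]
    - [0,0,0,0,0]
    - [0,0,0,0,0]

```text
t: 20.7
eef_pos: [581.6, 28.7, 154.2]
tcp_rot: [0.688, 1.571, 0.585]
ft_force: [0.5, 1.1, 0.3]
opening: 1.0
```

```bash
python3 st.py; python3 -c "
from h import *
c=shot('wrist','w7')
h=cv2.cvtColor(c['pixels'],cv2.COLOR_RGB2HSV)
cv2.imwrite('pics/c7.png',cv2.resize(c['pixels'][90:390,180:480,::-1],None,fx=2,fy=2,interpolation=cv2.INTER_CUBIC))"
```

```text
pos [581.6  28.7 154.2] z-heading -5.86 tilt [ 0.  0. -1.] j [-0.06  0.51  1.74  0.    0.89  0.04] shift [108.2  63.6  -0.4] turn 34.14208813183653
20.7 1.0003991296705734 [0.5 1.1 0.3] [-0.095  0.051  0.001] -0.06496463203802705
```

View pics/c7.png

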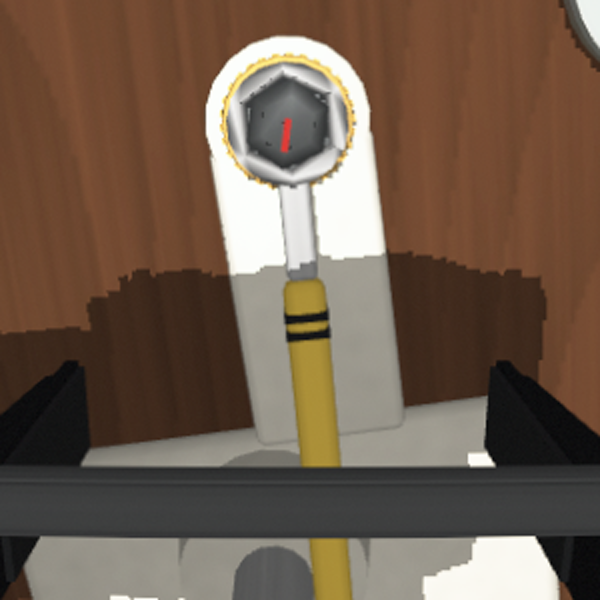

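```bash
python3 - <<'E'
from h import *
c=load('w7'); h=cv2.cvtColor(c['pixels'],cv2.COLOR_RGB2HSV)
m=cv2.inRange(h,(15,90,60),(34,255,255)); m[:228]=0; m[322:]=0; m[:,:310]=0;m[:,360:]=0
L=[]
for y in range(232,320):
    w=np.where(m[y]>0)[0]
    if len(w)>15: L.append(((w.min()+w.max())/2,y))
W=ray(c,L,70)[:,:2]; P=np.polyfit(W[:,1],W[:,0],1); print(len(L),W[0],W[-1],'heading',-90-np.degrees(np.arctan(P[0])),'resid',np.std(W[:,0]-np.polyval(P,W[:,1])))
f=lambda p:np.array(p)/2+[180,90]-.25
r=ray(c,f([(290,120),(285,150)]),77)[:,:2];print('red',r,np.degrees(np.arctan2(*(r[1]-r[0])[::-1])))
print('ring',ray(c,f([(288,122)]),72),'shank',ray(c,f([(296,190),(301,275)]),71))
print('line at y 27.5',np.polyval(P,27.5), 'at 92',np.polyval(P,92))
rel([np.polyval(P,27.5),27.5,73],np.degrees(-np.arctan(P[0])))
E
```

```text
80 [588.12173868  40.29938969] [587.35952951 -21.70929307] heading -90.20667528861993 resid 0.32286781252858876
red [[588.69695304  92.84604558]
 [586.29582981  84.14629913]] -105.42946350498045
ring [[588.03996422  92.18953366  72.        ]] shank [[588.40880257  71.10443917  71.        ]
 [587.30395366  43.7804435   71.        ]]
line at y 27.5 587.6382332369552 at 92 587.870896341411
pos [581.5  28.9 154.1] z-heading -5.85 tilt [ 0.  0. -1.] j [-0.06  0.51  1.74  0.    0.89  0.04] shift [81.1 -0.8  6.2] turn -5.642634169699292
```

apply_moves:
  increments:
    - [0.3,0,0,0,-5.5]
    - [0.3,10,-1.4,6.1,0]
    - [0.4,25,0,0,0]
    - [0.5,25,0,0,0]
    - [0.5,13,0,0,0]
    - [0.5,6,0,0,0]
    - [0.5,2,0,0,0]
    - [0.5,0,0,0,0]

```text
t: 21.55
eef_pos: [588.0, 27.2, 73.4]
tcp_rot: [0.088, 1.57, 0.081]
ft_force: [0.1, -0.9, 0.1]
opening: 0.499
```

apply_moves:
  increments:
    - [1,0,0,0,0]
    - [1,0,0,0,0]
    - [1,0,0,0,0]
    - [1,0,0,0,0]
    - [1,0,0,0,0]
    - [1,0,0,0,0]
    - [1,0,0,0,0]
    - [1,0,0,0,0]

```text
t: 22.35
eef_pos: [588.0, 27.1, 73.2]
tcp_rot: [0.017, 1.57, 0.01]
ft_force: [2.0, 0.8, 2.3]
opening: 0.145
```

```bash
python3 st.py
```

```text
pos [588.   27.1  73.2] z-heading -0.42 tilt [ 0.001  0.    -1.   ] j [-0.07  0.63  1.79  0.    0.72 -0.06] shift [27.2 64.9 -0.8] turn 39.584336938514255
22.35 0.14466494927740686 [2.  0.8 2.3] [-0.045 -0.371  0.151] 0.10539090726524591
```

apply_moves:
  increments:
    - [1,-1,0,0,0]
    - [1,-2,0,0,0]
    - [1,-2,0,0,0]
    - [1,0,0,0,0]

```text
t: 22.75
eef_pos: [587.9, 27.2, 76.6]
tcp_rot: [1.755, 1.571, 1.748]
ft_force: [7.9, 1.3, -17.4]
opening: 0.147
```

```bash
python3 st.py
```

```text
pos [587.9  27.2  76.6] z-heading -0.42 tilt [-0.  0. -1.] j [-0.07  0.62  1.79  0.    0.73 -0.06] shift [30.6 64.7 -0.7] turn 39.58037086175374
22.75 0.14699739895286734 [  7.9   1.3 -17.4] [-0.063 -1.491  0.046] 0.09955609682947397
```

apply_moves:
  increments:
    - [1,0,0,0.5,0]
    - [1,0,0,0.5,0]
    - [1,0,0,0,0]

```text
t: 23.05
eef_pos: [588.0, 27.2, 76.6]
tcp_rot: [3.02, 1.568, 3.013]
ft_force: [4.8, 0.1, -19.5]
opening: 0.142
```

```bash
python3 st.py; python3 -c "
from h import *
c=shot('wrist','w8')
cv2.imwrite('pics/c8.png',cv2.resize(c['pixels'][80:290,225:425,::-1],None,fx=2.8,fy=2.8,interpolation=cv2.INTER_CUBIC))"
```

```text
pos [588.   27.2  76.6] z-heading -0.42 tilt [-0.002  0.    -1.   ] j [-0.07  0.63  1.79  0.    0.73 -0.06] shift [30.6 64.8 -0.7] turn 39.583676592349974
23.05 0.14205023489763177 [  4.8   0.1 -19.5] [-0.056 -0.901  0.159] 0.09432332357391715
```

View pics/c8.png

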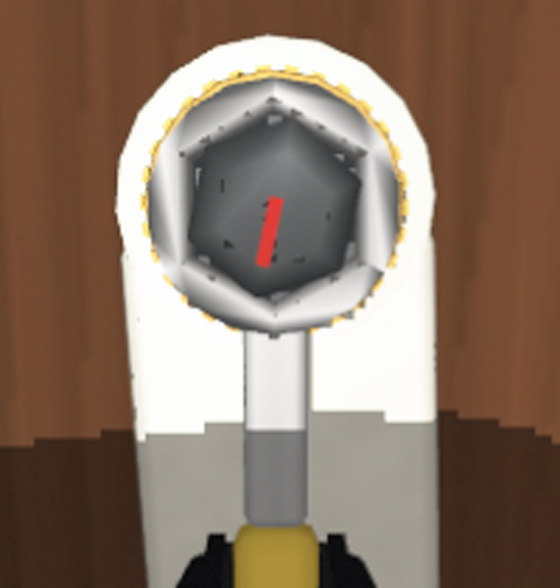

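The picture shows the ring still on the hex, with the hex at the clockwise end of its play (the red mark is 11° from the shank). It sticks because I'm pulling 65 mm off the axis. I'll relax and regrip on the shank nearer the ring for a straighter pull.

apply_moves:
  increments:
    - [1,2,0,0,0]
    - [1,2.5,0,0,0]
    - [0.8,0,0,0,0]
    - [0.7,0,0,0,0]
    - [0.7,0,0,0,0]
    - [0.7,0,13,0,0]
    - [0.7,0,14,0,0]
    - [1,0,0,0,0]
    - [1,0,0,0,0]
    - [1,0,0,0,0]

```text
t: 24.1
eef_pos: [588.5, 54.2, 73.4]
tcp_rot: [3.076, 1.57, 3.069]
ft_force: [-7.6, 1.3, 2.2]
opening: 0.1
```

apply_moves:
  increments:
    - [1,0,0,0,0]
    - [1,0,0,0,0]
    - [1,0,0,0,0]

```text
t: 24.4
eef_pos: [588.2, 54.2, 73.3]
tcp_rot: [2.838, 1.569, 2.831]
ft_force: [-3.4, 3.8, 0.7]
opening: 0.103
```

```bash
python3 st.py
```

```text
pos [588.2  54.2  73.3] z-heading -0.44 tilt [-0.001  0.    -1.   ] j [-0.02  0.63  1.78  0.    0.73 -0.01] shift [27.3 37.8 -0.7] turn 39.56126395121392
24.4 0.10337698889480051 [-3.4  3.8  0.7] [0.648 0.792 0.119] 0.1009497418999672
```

apply_moves:
  increments:
    - [1,0,0.3,-0.5,0]
    - [1,-2,0,0,0]
    - [1,-1,0,0,0]
    - [1,0,0,0,0]

```text
t: 24.8
eef_pos: [588.0, 54.3, 75.3]
tcp_rot: [3.101, 1.569, 3.094]
ft_force: [3.4, 1.4, -24.5]
opening: 0.103
```

```bash
python3 st.py
```

```text
pos [588.   54.3  75.3] z-heading -0.42 tilt [-0.002  0.    -1.   ] j [-0.02  0.63  1.78  0.    0.73 -0.01] shift [29.3 37.7 -0.5] turn 39.57734668191801
24.8 0.10331320407419192 [  3.4   1.4 -24.5] [ 0.07  -0.663  0.136] 0.09328910848125815
```

apply_moves:
  increments:
    - [1,-0.5,0,0,0]
    - [1,-0.5,0,0,0]
    - [1,0,0,0,0]

```text
t: 25.1
eef_pos: [588.0, 54.4, 76.6]
tcp_rot: [3.06, 1.57, 3.053]
ft_force: [3.5, 3.1, -25.6]
opening: 0.105
```

```bash
python3 st.py
```

```text
pos [588.   54.4  76.6] z-heading -0.42 tilt [-0.001  0.    -1.   ] j [-0.02  0.63  1.78  0.    0.73 -0.01] shift [30.6 37.6 -0.5] turn 39.57684387185651
25.1 0.10537262527611883 [  3.5   3.1 -25.6] [ 0.117 -0.629  0.071] 0.09011375019326806
```

apply_moves:
  increments:
    - [1,-0.5,0,0,0]
    - [1,-0.5,0,0,0]
    - [1,0,0,0,0]

```text
t: 25.4
eef_pos: [588.0, 54.4, 77.7]
tcp_rot: [3.005, 1.57, 2.998]
ft_force: [3.8, 2.7, -25.6]
opening: 0.104
```

```bash
python3 st.py; python3 - <<'E'
from h import *
# ring apparent size and scale vs earlier
for n in('w4','w8',None):
    c=load(n) if n else shot('wrist','w9')
    h=cv2.cvtColor(c['pixels'],cv2.COLOR_RGB2HSV); g=c['pixels'].max(2)
    print(n,[ (int(x)) for x in c['pixels'][150,265:385,0]][::6])
E
```

```text
pos [588.   54.4  77.7] z-heading -0.42 tilt [-0.001  0.    -1.   ] j [-0.02  0.63  1.78  0.    0.74 -0.01] shift [31.7 37.6 -0.5] turn 39.57668786131546
25.4 0.10427544048304044 [  3.8   2.7 -25.6] [ 0.172 -0.682  0.084] 0.08660265477374196
w4 [106, 253, 157, 206, 192, 59, 80, 100, 112, 111, 123, 106, 103, 97, 67, 134, 219, 109, 252, 251]
w8 [111, 253, 218, 208, 191, 60, 84, 102, 111, 110, 139, 106, 104, 101, 65, 176, 186, 142, 252, 235]
None [114, 109, 113, 109, 109, 116, 111, 225, 253, 253, 253, 253, 252, 108, 104, 110, 109, 118, 117, 111]
```

apply_moves:
  increments:
    - [1,-1,0,0,0]
    - [1,-1,0,0,0]
    - [1,0,0,0,0]

```text
t: 25.75
eef_pos: [588.0, 54.5, 79.7]
tcp_rot: [2.9, 1.57, 2.893]
ft_force: [4.4, 3.9, -23.6]
opening: 0.1
```

```bash
python3 st.py; python3 - <<'E'
from h import *
a=load('w9');b=shot('wrist','w10')
X=[[587.8,92,72],[587.8+19,92,72],[587.8,111,72],[587.8,73,72],[587.8,65,72]]
print(proj(a,X).round(1).tolist(),proj(b,X).round(1).tolist())
ga,gb=[cv2.cvtColor(c['pixels'],cv2.COLOR_RGB2GRAY) for c in(a,b)]
p=cv2.goodFeaturesToTrack(ga[150:330,230:420].copy(),60,0.02,6)+np.float32([230,150])
q,s,e=cv2.calcOpticalFlowPyrLK(ga,gb,p,None,winSize=(11,11))
for i in range(len(p)):
    if s[i] and e[i]<12: print(p[i,0].round().astype(int),(q-p)[i,0].round(2),end='; ')
E
```

```text
pos [588.   54.5  79.7] z-heading -0.43 tilt [-0.001  0.    -1.   ] j [-0.02  0.62  1.78  0.    0.74 -0.01] shift [33.7 37.5 -0.6] turn 39.57467609776433
25.75 0.10001172198089074 [  4.4   3.9 -23.6] [ 0.388 -0.652  0.103] 0.07936761248856783
[[323.2, 217.3], [366.9, 217.1], [322.8, 173.2], [323.5, 259.1], [323.6, 276.0]] [[323.1, 216.6], [366.3, 216.3], [322.8, 173.1], [323.4, 257.9], [323.6, 274.6]]
[295 171] [ 0.15 -0.04]; [358 179] [-0.26 -0.02]; [353 172] [-0.33 -0.11]; [304 271] [0.06 0.02]; [283 186] [ 0.49 -0.35]; [338 271] [-0. -0.]; [288 178] [ 0.55 -0.4 ]; [366 228] [-0.42 -1.03]; [344 166] [-0.21 -0.06]; [303 166] [ 0.18 -0.05]; [296 240] [ 1.69 -0.75]; [291 199] [ 0.33 -0.57]; [312 164] [ 0.07 -0.04]; [324 161] [ 0.02 -0.02]; [280 237] [ 0.39 -0.95]; [345 277] [-0. -0.]; [311 272] [ 0.01 -0.  ]; [273 240] [ 0.35 -1.  ]; [376 227] [-0.6  -0.49]; [279 195] [ 0.5  -0.52]; [367 196] [-0.4  -0.23]; [378 289] [-0.52  0.  ]; [277 289] [ 0.53 -0.02]; [278 214] [ 0.45 -0.5 ]; [291 290] [-0.  0.]; [336 163] [-0.2  -0.06]; [298 279] [ 0.03 -0.02]; [364 187] [-0.62 -0.46]; [361 235] [-0.19 -0.98]; [321 181] [-0.1  -0.49]; [314 322] [ 0.04 -0.06]; [286 240] [ 0.29 -0.94]; [327 183] [-0.38 -0.4 ]; [355 235] [-0.21 -0.98]; [356 290] [-0.01 -0.01]; [297 201] [ 0.32 -0.55]; [347 198] [-0.27 -0.76]; [333 322] [ 0.05 -0.05]; [278 204] [ 0.51 -0.58]; [301 193] [-0.19 -0.09]; [339 190] [-0.34 -0.57]; [353 199] [-0.3  -0.86]; [367 215] [-0.41 -0.91]; [317 187] [-0.26 -0.3 ]; [377 213] [-0.55 -0.64]; [270 215] [ 0.47 -0.48]; [311 259] [ 0.28 -1.03]; [332 187] [ 0.47 -0.05]; [367 208] [-0.26 -0.74]; [335 259] [-0.05 -1.22]; [296 308] [0.09 0.02]; [306 231] [ 0.07 -0.99]; [294 184] [ 0.6  -0.94]; [351 308] [-0.08  0.  ]; [407 230] [-3.76 -1.01]; [323 236] [-0.05 -1.  ]; [302 323] [0.05 0.02]; [284 231] [ 0.43 -1.11]; [288 160] [ 0.41 -0.07]; [270 188] [0.31 0.3 ];
```

The pads slid up the shank at about 25 N and the ring didn't rise. The hex is wedged at the end of its play, and a straight pull won't beat that. I'll go back to the grip and rock it off by lifting the handle, which has more leverage at the ring.

apply_moves:
  increments:
    - [1,2.5,0,0,0]
    - [0.8,3,0,0,0]
    - [0.7,1,0,0,0]
    - [0.7,0,0,0,0]
    - [0.7,0,-15,0,0]
    - [0.7,0,-18,-0.4,0]
    - [1,0,0,0,0]
    - [1,0,0,0,0]
    - [1,0,0,0,0]
    - [1,0,0,0,0]

```text
t: 26.8
eef_pos: [588.0, 21.2, 74.2]
tcp_rot: [-0.743, 1.57, -0.75]
ft_force: [1.9, -6.0, 0.2]
opening: 0.147
```

apply_moves:
  increments:
    - [1,0,0,0,0]
    - [1,-2,0,0,0]
    - [1,-2,0,0,0]
    - [1,-2,0,0,0]
    - [1,-2,0,0,0]
    - [1,0,0,0,0]

```text
t: 27.4
eef_pos: [587.9, 22.1, 80.8]
tcp_rot: [1.801, 1.57, 1.795]
ft_force: [6.1, 0.9, -14.6]
opening: 0.148
```

```bash
python3 st.py; python3 - <<'E'
from h import *
shot('wrist','w11')
E
```

```text
pos [587.9  22.1  80.8] z-heading -0.37 tilt [-0.  0. -1.] j [-0.07  0.62  1.79  0.    0.74 -0.07] shift [34.8 69.9 -0.7] turn 39.629217415343874
27.4 0.1480942303286966 [  6.1   0.9 -14.6] [-0.11  -1.082  0.125] 0.09850753471255302
```

apply_moves:
  increments:
    - [1,-2,0,0,0]
    - [1,-2,0,0,0]
    - [1,0,0,0,0]

```text
t: 27.75
eef_pos: [587.9, 22.5, 84.6]
tcp_rot: [1.785, 1.57, 1.779]
ft_force: [7.3, 4.3, -17.3]
opening: 0.147
```

```bash
python3 st.py; cat > fl.py <<'E'
from h import *
import sys
a=load(sys.argv[1]);b=shot('wrist',sys.argv[2])
ga,gb=[cv2.cvtColor(c['pixels'],cv2.COLOR_RGB2GRAY) for c in(a,b)]
p=cv2.goodFeaturesToTrack(ga[90:300,230:420].copy(),50,0.02,6)+np.float32([230,90])
q,s,e=cv2.calcOpticalFlowPyrLK(ga,gb,p,None,winSize=(11,11))
for i in np.argsort(p[:,0,1]):
    if s[i] and e[i]<12: print(p[i,0].round().astype(int),(q-p)[i,0].round(1),end='; ')
E
python3 fl.py w11 w12
```

```text
pos [587.9  22.5  84.6] z-heading -0.38 tilt [-0.     0.001 -1.   ] j [-0.07  0.61  1.78  0.    0.75 -0.07] shift [38.6 69.5 -0.7] turn 39.620269885926376
27.75 0.1467696084981077 [  7.3   4.3 -17.3] [ 0.437 -1.244  0.106] 0.09865611791610718
[295  91] [-0.   2.1]; [325 103] [0.3 1.5]; [313 107] [-1.7  3. ]; [334 108] [-0.3  1. ]; [321 111] [-0.   1.6]; [343 113] [-1.   0.8]; [304 113] [0.5 0.9]; [349 117] [-0.7  0.8]; [295 117] [0.4 1.1]; [281 121] [1.  1.2]; [296 128] [0.6 1.9]; [280 130] [1.  0.5]; [367 149] [-0.9  0.4]; [280 152] [0.8 0.2]; [378 153] [-1.   0.6]; [349 155] [-0.6  0.7]; [292 158] [0.6 0.3]; [299 160] [0.5 0.1]; [282 162] [ 0.6 -0.1]; [362 163] [-0.5 -0.3]; [358 169] [-1.   0.5]; [309 170] [ 0.4 -0.3]; [318 175] [ 0.3 -0.4]; [293 179] [ 0.2 -0.3]; [304 181] [ 0.  -0.2]; [311 186] [-0.1 -0.4]; [336 187] [-0.1 -0.7]; [337 225] [-0. -0.]; [363 227] [-7. -1.]; [378 228] [-0.9 -0.5]; [310 229] [ 0.1 -1. ]; [298 231] [ 1. -1.]; [332 233] [-0.2 -0.9]; [312 235] [ 0. -1.]; [276 235] [ 0.8 -0.8]; [304 271] [0.1 0. ]; [342 271] [0. 0.]; [349 276] [-0. -0.]; [297 277] [-0.  0.]; [308 279] [ 0.1 -1. ]; [338 279] [ 0.1 -1.1]; [280 289] [ 0.9 -0. ]; [379 289] [-0.9 -0. ]; [309 289] [-0.1 -1.5]; [338 289] [-0.2 -1.3]; [286 290] [ 0. -0.]; [361 290] [0. 0.];
```

```bash
python3 -c "
from h import *
d=shot('scene','s2');w=load('w12')
A=cv2.resize(w['pixels'][80:290,225:425,::-1],(400,420),interpolation=cv2.INTER_CUBIC);B=cv2.resize(d['pixels'][230:335,300:400,::-1],(400,420),interpolation=cv2.INTER_CUBIC)
cv2.imwrite('pics/c12.png',np.hstack([A,B]))"
```

```text
(no output)
```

View pics/c12.png

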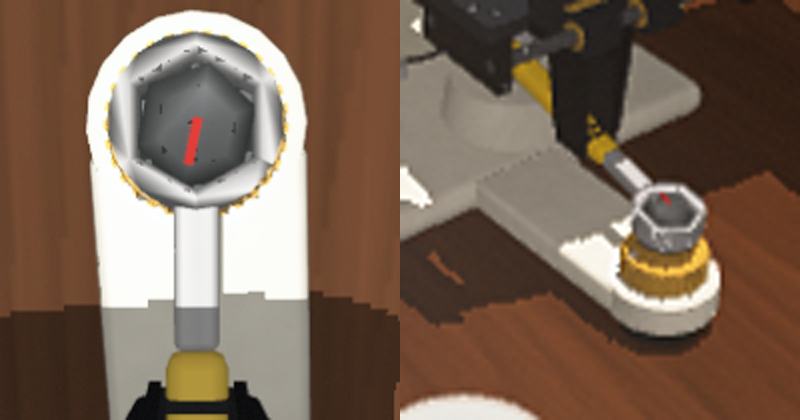

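The scene view shows the handle tilted up by several degrees and the near side of the ring rising on the hexagon, so rocking works. I'll continue in steps.

apply_moves:
  increments:
    - [1,-2,0,0,0]
    - [1,-2,0,0,0]
    - [1,0,0,0,0]

```text
t: 28.15
eef_pos: [587.9, 22.8, 88.5]
tcp_rot: [1.78, 1.57, 1.773]
ft_force: [7.6, 6.6, -19.0]
opening: 0.145
```

```bash
python3 st.py
```

```text
pos [587.9  22.8  88.5] z-heading -0.38 tilt [-0.     0.001 -1.   ] j [-0.07  0.61  1.78  0.    0.75 -0.07] shift [42.5 69.2 -0.7] turn 39.618715339872125
28.15 0.14521619485697565 [  7.6   6.6 -19. ] [ 0.822 -1.362  0.066] 0.09883807506412268
```

apply_moves:
  increments:
    - [1,-1.5,0,0.5,0]
    - [1,-1.5,0,0,0]
    - [1,0,0,0,0]

```text
t: 28.45
eef_pos: [587.9, 23.0, 91.3]
tcp_rot: [2.331, 1.569, 2.325]
ft_force: [6.5, 8.9, -18.3]
opening: 0.148
```

```bash
python3 st.py;python3 fl.py w12 w13
```

```text
pos [587.9  23.   91.3] z-heading -0.38 tilt [-0.001  0.002 -1.   ] j [-0.07  0.6   1.78  0.    0.76 -0.07] shift [45.4 68.9 -0.6] turn 39.62089336921241
28.45 0.14796955451008187 [  6.5   8.9 -18.3] [ 1.106 -1.08   0.117] 0.09300545090809464
[307  98] [0.2 2.1]; [338  98] [-0.6  1.8]; [324 104] [-0.6  2.1]; [317 105] [-0.3  2. ]; [294 106] [1.4 1.4]; [333 109] [-0.1  1.9]; [321 113] [0.2 2.3]; [305 113] [0.1 2.2]; [295 119] [1.1 1.3]; [282 123] [1.6 1. ]; [346 125] [-0.6  1.7]; [296 130] [ 1.3 -1.3]; [351 130] [-1.   1.5]; [281 131] [ 1.7 -0. ]; [366 150] [-1.3 -0.8]; [279 150] [ 1.3 -0.9]; [306 154] [0.9 0.7]; [349 156] [-0.7 -0.5]; [292 158] [ 0.8 -1.2]; [299 160] [ 0.7 -1.1]; [361 162] [-0.7 -1.1]; [293 178] [ 1.1 -0.2]; [303 182] [ 0.1 -0.7]; [311 185] [ 0.4 -0.4]; [337 225] [-0.  1.]; [310 228] [ 0.2 -0.7]; [377 228] [-1.4 -1.9]; [299 230] [ 3.9 -1.5]; [276 232] [1.9 0.9]; [332 232] [-0.1  3. ]; [312 234] [-0.1  2.2]; [333 254] [-0.2 -2.5]; [304 271] [0.1 0. ]; [342 271] [-0.2  0. ]; [349 276] [-0. -0.]; [297 277] [ 0. -0.]; [337 288] [ 0.1 -3.6]; [309 288] [ 0.1 -3.6]; [378 289] [-1.4  0. ]; [286 290] [ 0.2 -0.3]; [361 290] [-0. -0.];
```

apply_moves:
  increments:
    - [1,-2,0.6,0,0]
    - [1,-2,0.6,0,0]
    - [1,-2,0.6,0,0]
    - [1,0,0,0,0]

```text
t: 28.9
eef_pos: [588.0, 24.5, 97.7]
tcp_rot: [2.416, 1.569, 2.409]
ft_force: [5.1, 5.3, -14.2]
opening: 0.144
```

```bash
python3 st.py
```

```text
pos [588.   24.5  97.7] z-heading -0.37 tilt [-0.001  0.001 -1.   ] j [-0.07  0.59  1.77  0.    0.77 -0.07] shift [51.7 67.4 -0.7] turn 39.625304316848585
28.9 0.14425773016341217 [  5.1   5.3 -14.2] [ 0.657 -0.747  0.102] 0.0889811385422945
```

apply_moves:
  increments:
    - [1,-2,0.6,0,0]
    - [1,-2,0.6,0,0]
    - [1,0,0,0,0]

```text
t: 29.2
eef_pos: [588.0, 25.8, 101.9]
tcp_rot: [2.287, 1.569, 2.281]
ft_force: [4.3, 6.1, -11.2]
opening: 0.144
```

```bash
python3 st.py;python3 fl.py w13 w14
```

```text
pos [588.   25.8 101.9] z-heading -0.37 tilt [-0.001  0.001 -1.   ] j [-0.07  0.59  1.77  0.    0.78 -0.06] shift [56.  66.2 -0.7] turn 39.62677700358038
29.2 0.14370226417254212 [  4.3   6.1 -11.2] [ 0.745 -0.664  0.087] 0.08661351632326841
[308 100] [1. 6.]; [289 100] [1.2 7.2]; [319 107] [0.4 6.1]; [295 107] [1.8 5.4]; [310 112] [-2.7  7.5]; [322 115] [-0.1  7.1]; [342 116] [2.9 7.5]; [283 130] [2.3 3.1]; [350 131] [-1.3  6.5]; [366 141] [-2.   4.2]; [366 149] [-2.1  3.8]; [375 154] [-2.6  3.8]; [350 155] [-1.1  2.2]; [292 157] [1.3 1.3]; [272 159] [2.2 3.5]; [282 159] [1.7 3.3]; [361 161] [-1.2  1.4]; [352 178] [-1.6  2.4]; [376 226] [-2.6 -0. ]; [311 227] [ 0.5 -0. ]; [303 229] [-2.  0.]; [278 233] [ 1.6 -2.9]; [314 235] [ 0.5 -3.2]; [332 235] [-0.3 -3.2]; [333 252] [-0.1 -2.1]; [313 252] [ 0.1 -2.1]; [304 271] [ 0.4 -0.1]; [342 271] [-0.4 -0.1]; [349 276] [-0. -0.]; [297 277] [ 0.1 -0. ]; [309 284] [ 0.  -3.5]; [337 284] [-0.1 -3.6]; [377 289] [-2.6  0. ]; [286 290] [ 0.8 -0.9]; [361 290] [0. 0.]; [337 298] [-0.  -3.5]; [309 298] [ 0.  -3.7];
```

apply_moves:
  increments:
    - [1,-2,0.8,0.2,0]
    - [1,-2,0.8,0,0]
    - [1,-2,0.5,0,0]
    - [1,0,0,0,0]

```text
t: 29.65
eef_pos: [588.4, 26.6, 109.4]
tcp_rot: [0.129, 1.57, 0.121]
ft_force: [1.3, -0.2, -3.4]
opening: 0.142
```

```bash
python3 st.py
```

```text
pos [588.4  26.6 109.4] z-heading -0.41 tilt [ 0.  0. -1.] j [-0.07  0.58  1.76  0.    0.8  -0.06] shift [63.4 65.4 -1.2] turn 39.587639312312845
29.65 0.14168617378158263 [ 1.3 -0.2 -3.4] [-0.138  0.001 -0.03 ] 0.01627902325708419
```

apply_moves:
  increments:
    - [1,-3,0.5,0,0]
    - [1,-3,0.5,0,0]
    - [1,0,0,0,0]

```text
t: 29.95
eef_pos: [588.6, 27.5, 115.6]
tcp_rot: [0.082, 1.57, 0.074]
ft_force: [0.8, -0.3, -4.4]
opening: 0.149
```

```bash
python3 st.py;python3 fl.py w14 w15
```

```text
pos [588.6  27.5 115.6] z-heading -0.43 tilt [ 0.001  0.    -1.   ] j [-0.07  0.57  1.76  0.    0.81 -0.06] shift [69.6 64.5 -1.4] turn 39.57268842246784
29.95 0.14869363507155628 [ 0.8 -0.3 -4.4] [-0.16   0.073 -0.007] 0.007998356013558805
[315 115] [ 1.3 -0.9]; [351 127] [ 0.4 -0.3]; [294 127] [ 0.2 -0.5]; [285 134] [ 0.3 -0.1]; [299 134] [ 0.1 -0.3]; [293 151] [0.3 0.5]; [294 158] [ 0.5 -0. ]; [285 161] [0.9 0.1]; [290 166] [0.5 0.1]; [323 174] [ 0.2 -0.1]; [331 182] [ 0.3 -0.1]; [296 182] [0.1 0.1]; [314 183] [ 0.  -0.4]; [306 184] [ 0.1 -0.4]; [311 190] [ 0.1 -0.5]; [339 224] [-2. -2.]; [373 227] [-3.7 -2.9]; [311 227] [ 0.2 -1.9]; [301 229] [ 3. -2.]; [280 230] [ 1.4 -2. ]; [332 232] [ 0.1 -1. ]; [313 234] [ 0.2 -0.9]; [304 271] [0. 0.]; [347 271] [0. 0.]; [340 272] [-0.   0.1]; [297 276] [ 0. -0.]; [353 279] [-0. -0.]; [309 280] [0.  0.1]; [337 285] [0.  0.3]; [415 289] [-3.1 -0.1]; [374 289] [-3.4  0. ]; [284 289] [ 0.9 -1.1]; [361 290] [0. 0.]; [337 294] [-0.   0.3]; [309 294] [0.  0.3];
```

The spanner is free: the load is back to its own weight, and the ring moves with the gripper, hanging tilted by about 20°. I'll lift a little, move out away from the pole (staying under the carriage), and go back to the mat.

apply_moves:
  increments:
    - [1,-5,0,0,0]
    - [1,-8,0,1,0]
    - [1,-2,0,8,0]
    - [1,0,0,18,0]
    - [1,0,5,20,0]
    - [1,0,20,13,0]
    - [1,0,30,0,0]
    - [1,0,30,0,0]
    - [1,0,25,0,0]
    - [1,0,10,0,0]

```text
t: 31.0
eef_pos: [649.6, 149.2, 130.1]
tcp_rot: [0.871, 1.57, 0.865]
ft_force: [0.9, -0.2, -4.8]
opening: 0.146
```

apply_moves:
  increments:
    - [1,0,12,-12,0]
    - [1,0,24,-22,0]
    - [1,0,30,-28,0]
    - [1,0,30,-28,0]
    - [1,0,30,-28,0]
    - [1,0,30,-28,0]
    - [1,0,30,-28,0]
    - [1,0,24,-22,0]
    - [1,0,12,-10,0]
    - [1,0,4,-4,0]

```text
t: 32.0
eef_pos: [440.0, 375.1, 130.3]
tcp_rot: [0.525, 1.571, 0.519]
ft_force: [0.3, -0.9, -2.5]
opening: 0.142
```

apply_moves:
  increments:
    - [1,0,0,0,-5]
    - [1,0,0,0,-8.5]
    - [1,0,0,0,-8.5]
    - [1,0,0,0,-8.5]
    - [1,0,0,0,-8.5]
    - [1,0,0,0,-8.5]
    - [1,0,0,0,-8.5]
    - [1,0,0,0,-8.5]
    - [1,0,0,0,-8.5]
    - [1,0,0,0,-8.5]

```text
t: 33.0
eef_pos: [441.9, 373.4, 130.1]
tcp_rot: [-1.552, 1.57, -0.133]
ft_force: [0.8, 0.8, -2.5]
opening: 0.145
```

apply_moves:
  increments:
    - [1,0,0,0,-6]
    - [1,0,0,0,0]
    - [1,0,0,0,0]

```text
t: 33.3
eef_pos: [441.6, 373.8, 130.1]
tcp_rot: [-1.341, 1.571, 0.175]
ft_force: [-0.7, 0.3, -2.9]
opening: 0.144
```

```bash
python3 - <<'E'
from h import *
rel([440,373,17],87.3); s=pose()[2]; print(s['opening'],s['ft_force'])
c=shot('wrist','w20'); d=shot('scene','s20')
h=cv2.cvtColor(c['pixels'],cv2.COLOR_RGB2HSV)
m=cv2.inRange(h,(90,80,40),(125,255,255)); r=cv2.inRange(h,(0,150,80),(8,255,255))
for n,k,z in(('mat',m,4),('red',r,14)):
    p=np.argwhere(k>0)[:,::-1]; 
    q=cv2.boxPoints(cv2.minAreaRect(p[(p[:,1]<330)].astype(np.float32))); print(n,len(p),q.round(),ray(c,q,z)[:,:2].round().tolist())
E
```

```text
pos [441.6 373.8 130.1] z-heading 86.83 tilt [ 0.  0. -1.] j [ 0.59  0.54  1.77 -0.    0.83 -0.93] shift [113.1   1.5  -0.9] turn -0.4721378062782122
0.14416438388977273 [-0.73036623  0.26690146 -2.94933506]
mat 40197 [[130. 322.]
 [135.  92.]
 [389.  98.]
 [384. 328.]] [[506.0, 208.0], [328.0, 244.0], [344.0, 426.0], [521.0, 419.0]]
red 1294 [[191. 193.]
 [206. 192.]
 [213. 290.]
 [199. 291.]] [[402.0, 280.0], [402.0, 291.0], [477.0, 287.0], [478.0, 275.0]]
```

apply_moves:
  increments:
    - [1,15,0,0,0]
    - [1,25,0,0,0]
    - [1,22,0,0,0]
    - [1,10,0,0,0]
    - [1,4,0,0,0]
    - [1,4,0,0,0]
    - [1,4,0,0,0]
    - [1,4,0,0,0]
    - [1,0,0,0,0]

```text
t: 34.3
eef_pos: [441.7, 374.9, 42.5]
tcp_rot: [-0.97, 1.569, 0.55]
ft_force: [3.6, -0.4, 1.2]
opening: 0.143
```

```bash
python3 st.py
```

```text
pos [441.7 374.9  42.5] z-heading 87.07 tilt [ 0.002  0.001 -1.   ] j [ 0.59  0.67  1.83 -0.    0.64 -0.93] shift [  -3.5 -160.3 -275. ] turn -52.93110492959852
34.3 0.142914290053756 [ 3.6 -0.4  1.2] [-0.002 -0.267  0.003] 0.0008711662849236745
```

apply_moves:
  increments:
    - [1,4,0,0,0]
    - [1,4,0,0,0]
    - [1,4,0,0,0]
    - [1,4,0,0,0]
    - [1,3,0,0,0]
    - [1,0,0,0,0]

```text
t: 34.9
eef_pos: [440.7, 374.4, 22.4]
tcp_rot: [2.086, 1.57, -2.677]
ft_force: [2.7, 0.8, 0.2]
opening: 0.144
```

```bash
python3 st.py
```

```text
pos [440.7 374.4  22.4] z-heading 87.07 tilt [-0.001 -0.    -1.   ] j [ 0.59  0.7   1.84  0.    0.6  -0.93] shift [ -23.6 -161.3 -274.6] turn -52.925896891405245
34.9 0.14385946698174565 [2.7 0.8 0.2] [ 0.108 -0.224 -0.061] -0.058246603002771735
```

apply_moves:
  increments:
    - [1,2,0,0,0]
    - [1,2,0,0,0]
    - [1,1,0,0,0]
    - [1,0,0,0,0]

```text
t: 35.3
eef_pos: [440.9, 374.6, 17.9]
tcp_rot: [1.439, 1.571, 2.959]
ft_force: [2.4, 0.8, 1.0]
opening: 0.144
```

```bash
python3 st.py
```

```text
pos [440.9 374.6  17.9] z-heading 87.08 tilt [-0.  0. -1.] j [ 0.59  0.71  1.84  0.    0.59 -0.93] shift [ -28.1 -161.  -274.7] turn -52.91948135868614
35.3 0.1439076169885197 [2.4 0.8 1. ] [ 0.061 -0.214 -0.057] -0.0190108479000628
```

apply_moves:
  increments:
    - [1,1,0,0,0]
    - [1,0,0,0,0]
    - [0.7,0,0,0,0]
    - [0.6,0,0,0,0]
    - [0.5,0,0,0,0]
    - [0.4,0,0,0,0]
    - [0.4,0,0,0,0]
    - [0.4,-10,0,0,0]
    - [0.4,-30,0,0,0]
    - [0.4,-40,0,0,0]

```text
t: 36.3
eef_pos: [440.3, 374.1, 97.3]
tcp_rot: [2.195, 1.568, -2.568]
ft_force: [0.8, 0.5, 0.3]
opening: 0.596
```

apply_moves:
  increments:
    - [0.3,-40,0,0,0]
    - [0.2,-40,0,0,0]
    - [0,-30,0,0,0]
    - [0,-10,0,0,0]
    - [0,0,0,0,0]
    - [0,0,0,0,0]

```text
t: 36.9
eef_pos: [440.5, 374.3, 216.1]
tcp_rot: [2.162, 1.57, -2.602]
ft_force: [0.0, -0.0, -0.8]
opening: 0.99
```

```bash
python3 st.py; python3 - <<'E'
from h import *
def mask(c,lo,hi,box):
    h=cv2.cvtColor(c['pixels'],cv2.COLOR_RGB2HSV); m=cv2.inRange(h,lo,hi); o=np.zeros_like(m); x0,y0,x1,y1=box; o[y0:y1,x0:x1]=m[y0:y1,x0:x1]; return o
a=load('s0');b=shot('scene','s30');c=shot('wrist','w30');t=shot('top','t30')
for n,k in(('s0',a),('s30',b)):
    for nm,lo,hi,box in(('yel',(22,120,100),(34,255,255),(400,290,600,420)),('red',(0,150,80),(8,255,255),(400,290,600,420)),('nut',(12,110,60),(30,255,255),(345,270,390,315))):
        p=np.argwhere(mask(k,lo,hi,box)>0)[:,::-1]; print(n,nm,len(p),p.mean(0).round(1) if len(p) else '',p.min(0) if len(p) else '',p.max(0) if len(p) else '')
d=cv2.absdiff(a['pixels'],b['pixels']).max(2); d=cv2.morphologyEx((d>60).astype(np.uint8),cv2.MORPH_OPEN,np.ones((3,3)))
n,l,s,ce=cv2.connectedComponentsWithStats(d); print([tuple(x) for x in s[1:] if x[4]>25])
h=cv2.cvtColor(c['pixels'],cv2.COLOR_RGB2HSV)
y=cv2.inRange(h,(22,120,100),(34,255,255))[150:325,280:370]; p=np.argwhere(y>0)[:,::-1]+[280,150.]
W=ray(c,p,14)[:,:2];q=W.mean(0);v=np.linalg.svd(W-q,full_matrices=False)[2][0];v*=np.sign(v[0]);tt=(W-q)@v
print('grip',len(p),q,np.degrees(np.arctan2(v[1],v[0])),q+v*tt.min())
E
```

```text
pos [440.5 374.3 216.1] z-heading 87.08 tilt [-0.001 -0.001 -1.   ] j [ 0.59  0.43  1.69  0.    1.02 -0.93] shift [ 170.2 -161.5 -274.3] turn -52.922686946377894
36.9 0.990099313979549 [ 0.  -0.  -0.8] [-0.021  0.002  0.005] 9.345362286694581e-05
s0 yel 438 [494.7 367.8] [431 350] [525 416]
s0 red 374 [484.7 321.3] [434 291] [572 344]
s0 nut 269 [364.4 297.1] [345 270] [380 313]
s30 yel 399 [496.2 367.5] [431 349] [528 414]
s30 red 141 [475.6 332.4] [444 311] [495 344]
s30 nut 280 [364.4 297.1] [345 270] [380 314]
[(np.int32(576), np.int32(0), np.int32(64), np.int32(41), np.int32(1984)), (np.int32(556), np.int32(31), np.int32(5), np.int32(10), np.int32(44)), (np.int32(575), np.int32(33), np.int32(14), np.int32(12), np.int32(103)), (np.int32(535), np.int32(38), np.int32(33), np.int32(81), np.int32(905)), (np.int32(611), np.int32(44), np.int32(9), np.int32(6), np.int32(37)), (np.int32(606), np.int32(49), np.int32(4), np.int32(10), np.int32(36)), (np.int32(619), np.int32(50), np.int32(18), np.int32(67), np.int32(784)), (np.int32(585), np.int32(55), np.int32(19), np.int32(36), np.int32(4
[... 715 characters left out ...]
.int32(19), np.int32(123)), (np.int32(587), np.int32(176), np.int32(5), np.int32(13), np.int32(57)), (np.int32(517), np.int32(225), np.int32(13), np.int32(11), np.int32(128)), (np.int32(610), np.int32(232), np.int32(6), np.int32(8), np.int32(39)), (np.int32(516), np.int32(239), np.int32(12), np.int32(5), np.int32(43)), (np.int32(444), np.int32(303), np.int32(72), np.int32(62), np.int32(2866)), (np.int32(534), np.int32(341), np.int32(8), np.int32(6), np.int32(26)), (np.int32(502), np.int32(349), np.int32(37), np.int32(32), np.int32(546)), (np.int32(467), np.int32(378), np.int32(7), np.int32(8), np.int32(49))]
grip 859 [465.66563332 372.19276846] -4.6290128521199785 [419.35768509 375.94221922]
```

```bash
python3 -c "
from cell import env,status
print(env.job_done(), status.state()['t'])"
```

```text
the job is handed in; nothing more can be done
the job is handed in; nothing more can be done
```

The rear foot is locked and the large yellow spanner is back flat on the mat. I handed in at about 37 s, with the arm clear. I couldn't check the nut's tightness again after letting go of it.

- **Fitting:** The ring went fully down over the hexagon (ring underside about 60.3 mm), with the handle on the collar on the far side of the pole. The close-up showed it centred.
- **Tightening:** I turned the nut clockwise in two grasps, about 82° freely in the first. In the second it met the lug, and the handle came to bear on the pole. The last wrist readings were 0.94 and 0.86 N m; the highest I read was 0.94.
- **Screw setting:** The red mark on the screw puts it about 0.24–0.31 rad clockwise of its setting, inside the 0.45 limit. The two readings differ by that much because the mark is short.
- **Lifting off:** This did not go smoothly. The ring was wedged on the hexagon, and a straight pull of about 25 N only slid the fingers up the shank. I freed it by rocking the handle up about 20° with up to 19 N. That put some sideways and tilting load on the screw and flange.
- **Laying back:** Lowering it onto the mat levelled it in the fingers. It lies within about 8 mm of its first place, still alongside the small spanner.
- **Last checks:** Before-and-after pictures showed nothing else moved. The gripper hid part of the small spanner, but the arm never came near it. I judged the spanner flat from its position in the pictures and the gripper height.

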